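# Hang the charcoal tin on the sloping stand and draw off its deep lid

## Robot

A 6-joint arm with a two-finger parallel gripper is mounted at the origin on the work surface; the furniture and walls round the work are solid. World frame = base frame: x ahead of the robot, y to its left, z up, the work surface at z = 0. Lengths are in mm, angles in rad, forces in N, time in s.
With the tool pointing down it reaches from about 350 to 875 mm from the base axis. Payload 15.5 kg.
Tool frame: the origin (TCP) lies on the centre line of the jaws, within the pads' length; the fingertips stand 14 mm ahead of it and the grasp point (between the pads) lies 5 mm behind it; z points along the fingers, y is the line along which they close (so a half turn about z gives the same grasp; the last joint's range is limited). The gripper opens to 85 mm and grips with 20 to 120 N. Pads are 22 mm wide; open, the fingers measure 114 mm over their backs; the gripper's body (76 mm by 85 mm) begins 54 mm behind the grasp point. The pads swing forward as they close: fully open they stand 13 mm farther back than shut.
Start: joints at [-1.435, 0.494, 1.345, -0, 1.302, -0.096], TCP at [142.974, -608.428, 245.277] pointing down, gripper open.
Joint ranges: [-2.91, 2.91], [-0.82, 2.16], [0.22, 2.67], [-1.22, 4.37], [0.12, 2.79], [-3.08, 3.08]. Speed limits (rad/s): [1.89, 1.89, 2.57, 3.01, 3.01, 3.01].

## Interface

Orientations are given as a unit quaternion [w, x, y, z].
In Python, from workcell import * gives the robot as it stands. The module is installed in compiled form; this text tells all that it offers.
- The arm moves only by the tool carry_out, never from a script. Its argument "steps" is a list of rows, each a list of 5 numbers: the finger opening in m, from 0 to 0.0854, then the shift along the tool's x, y, z in m, then the turn about the tool's z in degrees. A call has 1 to 8 rows; each row is the pose to reach, as a shift and turn from the pose commanded when the call began, along the tool's axes at that moment; what a row does not reach only later rows make up. A row lasts 1/12 s, in which the tool goes at most 41.7 mm and 7.16 degrees, less where a joint would pass 70% of its speed; a pose out of reach is approached as far as the arm can. A call with a gripper value outside its range is refused whole. The fingers move at their own pace and stop on an object; "force" is the grip in N (left out, the last holds). Time passes only in rows, so rows that repeat a pose let the fingers close. It gives the time, the measured TCP pose, the force, the opening and the grip force at its end, in the units of the state.
- read_state(): the state, without advancing time (a new reading comes with each control period).
- camera(name): name is "side" or "top"; returns the picture (400x640x3 uint8, blue, green, red); there is no depth.
- camera_params(name): a dict with "camera_matrix" (3x3 intrinsics, pixels), "R" (3x3) and "t" (3): a world point X has camera coordinates R X + t. Camera axes: x right, y down, z forward; pixel columns grow to the right and rows downward; lengths in mm; the calibration is good to about 2 mm. A picture is of the moment at which its call begins. camera_params takes no time and is no camera call.
- close_job(): hands the job in; it is judged then, once.
Trained networks look in the newest picture that a camera, given by its name, has taken for a name from the list of things; names that differ only in an ending like _2 or _b are one class to them, and where a whole thing is asked for, a point or a joint stands for the part that bears it (a point fixed in the world has none). Each returns a list of dicts, best first, with "confidence" (0 to 1); they miss things now and then, are a little off and sometimes report something else, mostly with a low value. They report only what shows in the picture. A call takes as long as a camera call. They do not tell look-alikes from the thing itself.
- trace(thing, camera): "mask" (400x640 bool, what is visible of it) and "location" ([column, row] in pixels, amid what is visible of it).
The state is a dict: "time": time; "joints": joint angles; "dq": joint speeds; "joint_torque": joint torques, N m; "tool_pos": TCP position; "tool_rot": TCP orientation; "wrist_force": force on the tool from outside, world axes, zero at the start; "ft_torque": the same for the moment, N m; "grip_width": opening from 0.0 (shut) to 1.0 (fully open); "finger_force": force on a finger pad.
Only numpy, scipy, OpenCV 4.12 (cv2) and the standard library are available. Lean on these libraries where they do the work, as an engineer would, in place of code of your own. Each camera call takes 0.05 s, during which the arm holds its last target. There are 200 camera calls.

## Task

Get the charcoal ready for drawing: hang the closed tin on the sloping stand by passing its two keyhole holes over the two screw heads and pulling it down the slope until it is fully home in its slots, so that the screws hold the base down. Then draw the deep, tight lid straight off the base, square to the slope, and set it down gently on the table, flat with its open side down, leaving the tin hanging fully home on its screws. Do not disturb the water cup or the two paint bottles behind.

Things in the scene. Friction and masses are not known exactly. Their poses are not given: they have to be found in the camera images.
- tin: base of a bare-metal charcoal tin, 0.25-0.38 kg, at first closed and level on the table. Origin: centre of the underside of its 4 mm mounting plate; z up, x along the plate's short side (66 mm), y along the long side (196 mm). On the plate a shoulder 62 x 124 mm reaches z = 14 mm; on that the inner box, 55.6 x 117.6 mm, holding black sticks, reaches z = 54 mm inside the lid
- keyholes (a point): point of the tin midway between its two entry holes, on the plate's underside, 10 mm toward -x from the tin's origin; axes as the tin. The plate's ears, bare beyond the lid at both ends, have through keyholes at y = +80 and -80 mm: an octagonal entry 19 mm across, from its middle a slot 7.5 mm wide runs toward +x; the slot's end is 22 mm from the entry's centre
- lid: deep bare-metal lid, open below, 62 (x) x 124 (y) x 46 mm high, walls 2 mm, 90 g. Origin: centre of its open rim, z to its closed top, axes as the tin. On the tin its rim rests on the shoulder, 14 mm over the tin's origin, its top at 60 mm; it overlaps the inner box by 40 mm, 1.2 mm play all round. Grip its long sides, 62 mm apart
- clips (a point): point in the tin's middle, 36 mm above its origin, level with two sprung clips in the end walls that grip the lid's inside. Drawing the lid off takes about 8 to 14 N, more than the base weighs: the closed tin can be carried by its lid, and a base that is not held down comes along with the lid. The clips let go once the lid has risen 30 mm; it is clear at 40 mm
- stand: sloping materials stand fixed to the table: plywood panel 240 mm (up the slope) x 300 mm wide, rising away from the robot at 30 degrees, on wooden side frames; a wooden ledge along its lower edge stands 20 mm proud of the panel's face. Origin: on the table under the panel's middle, whose face is 90 mm higher; z up, x horizontal toward the high side, y along the panel's width
- screws (a point): point on the panel's face midway between two screws, 20 mm up the slope from the panel's middle. Axes: x up the slope, z square out of the panel. Screws at y = +80 and -80 mm: shank 5 mm, head 12 mm across, its underside 6.5 mm and top 10.3 mm off the face. Tin goes on with parallel axes, its origin at x = +10 mm over the heads, -9.5 mm fully home; hung, it has 2.5 mm play in z
- cup: white plastic rinse cup with wash water, 83 mm across, 106 mm high, origin at the centre of its underside; a bystander that must stay where it stands
- blue_bottle: blue paint bottle, 55 mm across, 158 mm high, origin at the centre of its underside; a bystander
- yellow_bottle: yellow paint bottle, 47 mm across, 134 mm high, origin at the centre of its underside; a bystander
Not all that is in view belongs to the job. There is more than one size of the lid; the one meant has the size given above.

How it is judged (in metres and radians):
On the way, in this order (a step that is already met when the one before it is completed fails the run):
1. the closed tin hangs fully home on both screws (x of tin in the frame of screws between -0.013 and -0.0055 m and y of tin in the frame of screws between -0.004 and 0.004 m and z of tin in the frame of screws below 0.004 m and angle between the z axis of tin and the z axis of screws, either way round below 0.06 rad and z of lid in the frame of tin below 0.02 m), for 0.2 s.
2. the lid is drawn off clear of the base while the screws hold the base down (z of lid in the frame of tin above 0.056 m and z of tin in the frame of screws below 0.004 m and x of tin in the frame of screws below 0 m), for 0.1 s.
At the end, for the whole second after the job is handed in: The tin base hangs on both screws, within 4 mm of fully home in its slots and lying flat on the panel (within 4 mm and 0.06 rad); the lid rests flat on the table, open side down (rim within 4 mm of the table top, within 0.08 rad of level); both at rest (x of tin in the frame of screws between -0.013 and -0.0055 m and y of tin in the frame of screws between -0.004 and 0.004 m and z of tin in the frame of screws below 0.004 m and angle between the z axis of tin and the z axis of screws, either way round below 0.06 rad and height (world z) of lid below 0.004 m and angle between lid's own z axis and vertical below 0.08 rad and linear speed of each of lid, tin below 0.02 m/s); the robot touches nothing.
It fails at once if the lid is dropped or thrown (it falls freely faster than 0.7 m/s, a fall of about 25 mm) (linear speed of lid above 0.7 m/s and contact force between the fingers and lid below 0.05 N).
It fails at once if the water cup is pushed more than 30 mm or tipped (distance of cup from where it was at the start of the episode above 0.03 m or angle between cup's own z axis and vertical above 0.35 rad).
It fails at once if a paint bottle is pushed more than 30 mm or tipped (distance of any of blue_bottle, yellow_bottle from where it was at the start of the episode above 0.03 m or angle between any of blue_bottle, yellow_bottle's own z axis and vertical above 0.35 rad).
It also fails if it takes over 54 s, if anything falls off the work surface, if the arm or the gripper's body presses on something with over 40 N, if the wrist force passes 120 N, or if a joint passes its speed limit or range.

## Working session

There is one attempt and no reset: what is moved stays moved. The work goes in short steps, Python scripts to look and compute and a tool call to move; the robot and the scene stay as the last step left them, time stands still between calls to the robot, and variables do not carry over. Pictures are saved under pics/ and viewed, at most 12 in all, crops included, and the job is handed in when it is done.

Besides the shell and the picture viewer there is one more tool, called after "Emit:" by a JSON object that holds its "name" and its "arguments". carry_out: Moves the arm, as the interface text tells. Its arguments: {"type":"object","properties":{"steps":{"type":"array","items":{"type":"array","items":{"type":"number"}}},"force":{"type":"number"}},"required":["steps"]}

```bash
mkdir -p pics
cat > h.py <<'E'
from workcell import *
import numpy as np, cv2
E
python3 - <<'E'
from h import *
for c in ("side","top"):
    cv2.imwrite(f"pics/{c}0.png",camera(c)); p=camera_params(c)
    print(c,p["camera_matrix"].tolist(),np.round(p["R"],4).tolist(),np.round(p["t"],1).tolist(), np.round(-p["R"].T@p["t"]))
    for th in ("tin","lid","stand","cup","screws"):
        try: print(th,[(round(d["confidence"],2),np.round(d["location"]),d["mask"].sum()) for d in trace(th,c)])
        except Exception as e: print(th,e)
s=read_state(); print(s["time"],s["tool_pos"],s["tool_rot"])
E
```

```text
side [[419.3698680515155, 0.0, 312.69074722274013], [0.0, 419.3698680515155, 197.97371542058295], [0.0, 0.0, 1.0]] [[-0.9268, -0.3752, -0.018], [-0.2251, 0.5932, -0.7729], [0.3007, -0.7123, -0.6342]] [563.2, 202.0, 813.4] [323. 671. 682.]
tin [(0.71, array([348., 190.]), np.int64(434))]
lid [(0.69, array([359., 166.]), np.int64(1172)), (0.58, array([423., 190.]), np.int64(2952))]
stand [(0.61, array([286., 294.]), np.int64(22315))]
cup [(0.87, array([259., 187.]), np.int64(1321)), (0.64, array([287., 294.]), np.int64(21811))]
screws [(0.83, array([286., 295.]), np.int64(22069))]
top [[448.56203859214736, 0.0, 315.6383000288088], [0.0, 448.56203859214736, 195.20280128543897], [0.0, 0.0, 1.0]] [[0.0229, -0.9993, 0.0291], [-0.9869, -0.0272, -0.1587], [0.1594, -0.0251, -0.9869]] [-21.2, 620.9, 1094.9] [ 439.   23. 1180.]
tin [(0.88, array([370., 220.]), np.int64(534))]
lid [(0.93, array([396., 220.]), np.int64(1355)), (0.79, array([388., 294.]), np.int64(2616))]
stand [(0.96, array([218., 213.]), np.int64(12566))]
cup [(0.6, array([319., 143.]), np.int64(917))]
screws [(0.64, array([219., 220.]), np.int64(12438))]
0.6 [ 142.96179142 -608.41633555  245.27801797] [-3.95666688e-06  9.93349192e-01  1.15140707e-01 -1.13054422e-05]
```

View pics/side0.png

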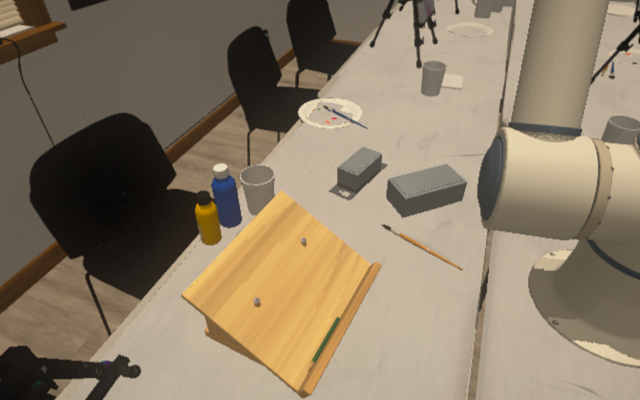

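View pics/top0.png

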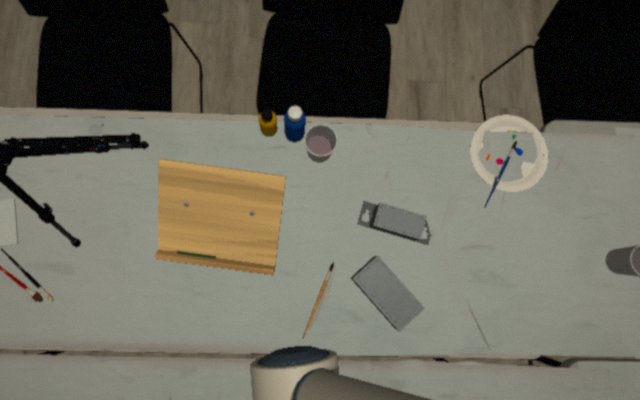

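The side and top views show two grey boxes. The small one with plate ears is at top (395,222), side (360,170). The bigger plain one is at top (388,294), side (426,190). The ears and the smaller size say the first is the tin. The screws are at top (186,204) and (252,213), side (303,241) and (256,301). I'll check with one close crop.

Run:
```python
from h import *
t=cv2.imread("pics/top0.png"); s=cv2.imread("pics/side0.png")
a=cv2.resize(t[195:250,350:440],(800,489)[:2],interpolation=cv2.INTER_CUBIC)[:, :]
a=cv2.resize(t[195:250,350:440],(490,300),interpolation=cv2.INTER_CUBIC)
b=cv2.resize(s[140:205,325:390],(300,300),interpolation=cv2.INTER_CUBIC)
c=cv2.resize(t[150:280,150:295],(335,300),interpolation=cv2.INTER_CUBIC)
d=cv2.resize(s[190:398,180:385],(296,300),interpolation=cv2.INTER_CUBIC)
o=np.zeros((600,800,3),np.uint8);o[:300,:490]=a;o[:300,495:795]=b;o[300:,:335]=c;o[300:,340:636]=d
cv2.imwrite("pics/crop.png",np.clip(o*1.6,0,255).astype(np.uint8))
```

```text
(no output)
```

View pics/crop.png

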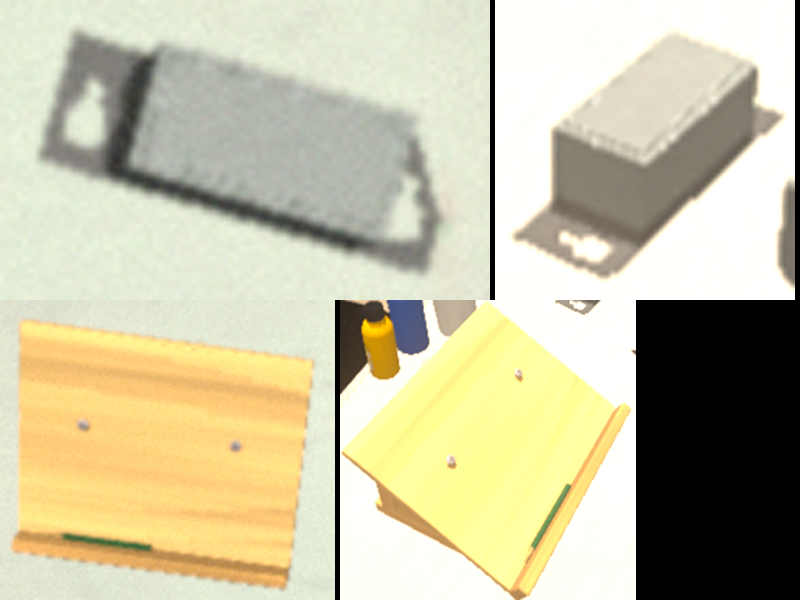

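The crop confirms it. The small box has the ear plate and keyholes, with slots toward image-up (world +x), and the screws sit at the pixels above. Next I'll triangulate and fit poses.

```bash
cat > geo.py <<'E'
from h import *
from scipy.optimize import least_squares
from scipy.spatial.transform import Rotation as Ro
P={c:camera_params(c) for c in("top","side")}
def proj(c,X):
    p=P[c];v=np.atleast_2d(X)@np.array(p["R"]).T+p["t"];u=v@p["camera_matrix"].T;return u[:,:2]/u[:,2:]
def tri(a,b): # top px, side px
    f=lambda X:np.r_[proj("top",X)[0]-a,proj("side",X)[0]-b]
    r=least_squares(f,[500,100,50]);return r.x,np.abs(r.fun).max()
def T(q,L,pitch=0): # q=x,y,z,yaw
    return np.atleast_2d(L)@Ro.from_euler("ZY",[q[3],pitch]).as_matrix().T+q[:3]
E
python3 - <<'E'
from geo import *
def blobs(c,rois):
    im=cv2.imread(f"pics/{c}0.png");o=[]
    for (u,v) in rois:
        r=7;k=im[v-r:v+r+1,u-r:u+r+1].astype(float)
        sat=(k.max(2)-k.min(2))/k.max(2); w=np.clip(np.median(sat)*0.7-sat,0,None)
        yy,xx=np.mgrid[-r:r+1,-r:r+1];o.append([u+(w*xx).sum()/w.sum(),v+(w*yy).sum()/w.sum()])
    return np.array(o)
st=blobs("top",[(186,204),(252,213)]);ss=blobs("side",[(256,301),(303,241)])
print(st,ss)
sc=[tri(a,b) for a,b in zip(st,ss)];print("screws +y,-y",sc)
d=sc[0][0]-sc[1][0];print("dist",np.linalg.norm(d),"yaw",np.degrees(np.arctan2(-d[0],d[1])))
print("panel top corners",tri([159.5,158.6],[183.5,296]),tri([285,176.4],[281.9,192]))
# stand fit: screws heads (approx mid head z 9)
pt=lambda L:L
x,y,e=tri([380,203.5],[338.1,167.3]) if 0 else (0,0,0)
lt=np.array([[380.,203.5],[425.9,215.8],[373.2,225.6]]) ; ls=np.array([[338.1,167.4],[364.8,147.3],[357.9,174.8],[381.5,155.3]])
print("lid corners",tri(lt[0],ls[0]),tri(lt[1],ls[1]),tri(lt[2],ls[2]))
Lt=np.array([[31,62,60],[31,-62,60],[-31,62,60]]);Ls=np.array([[31,62,60],[31,-62,60],[-31,62,60],[-31,-62,60]])
Pt=np.array([[33,98,4],[-33,98,4],[-33,-98,4]]);Ps=np.array([[33,98,4],[-33,98,4],[-33,-98,4]])
pt=np.array([[363.4,200.7],[357.3,223.6],[427.7,244.6]]);ps=np.array([[328.5,191.2],[348.4,199.8],[386.4,165.2]])
def f(q):
    return np.r_[proj("top",T(q,np.r_[Lt,Pt]))-np.r_[lt,pt],proj("side",T(q,np.r_[Ls,Ps]))-np.r_[ls,ps]].ravel()
r=least_squares(f,[500,-150,0,-.2]);print("tin",r.x,np.degrees(r.x[3]));print(np.round(r.fun.reshape(-1,2),1).tolist())
E
```

```text
[[185.48593154 203.46547463]
 [251.61063719 212.72797355]] [[256.18661506 300.29003976]
 [302.97665425 240.12292759]]
screws +y,-y [(array([583.33356512, 307.60627898, 105.69775365]), np.float64(0.08699356057826435)), (array([565.54474031, 148.79088145, 105.32549493]), np.float64(0.05258653315277684))]
dist 159.808983966769 yaw -6.391029866663998
panel top corners (array([680.83592899, 364.89771722, 141.18880057]), np.float64(1.1439073643286122)) (array([647.2153585 ,  69.39688942, 142.3759104 ]), np.float64(0.8091698210891707))
lid corners (array([ 603.79608032, -169.05339566,   57.32836321]), np.float64(0.23232410626718547)) (array([ 571.99085723, -287.1321048 ,   55.47635038]), np.float64(1.3414317872129118)) (array([ 546.11849156, -151.46445891,   60.83233399]), np.float64(0.0370182648204036))
tin [ 5.60757065e+02 -2.20610192e+02 -4.18033218e+00 -2.67151868e-01] -15.306674541961879
[[-0.2, -1.4], [0.8, 0.3], [0.2, -0.2], [0.1, -0.2], [-0.5, 0.6], [0.4, 1.0], [-1.0, 0.3], [-2.0, -0.7], [-0.4, 1.3], [1.0, -1.4], [-0.3, 0.2], [1.0, 1.2], [1.4, -0.2]]
```

The moves offer only shifts and a turn about tool z, but the slope needs a 30° tilt. An out-of-reach pose is "approached as far as the arm can", so I'll reach out radially with the empty gripper and see whether the tool tilts and keeps the tilt.

Emit:
{"name": "carry_out", "arguments": {"steps": [[0.085, 0, 0.04, 0, 0], [0.085, 0, 0.08, 0, 0], [0.085, 0, 0.12, 0, 0], [0.085, 0, 0.16, 0, 0], [0.085, 0, 0.2, 0, 0], [0.085, 0, 0.24, 0, 0], [0.085, 0, 0.28, 0, 0], [0.085, 0, 0.32, 0, 0]]}}

```text
time: 1.27
tool_pos: [209.4, -891.4, 243.4]
tool_rot: [0.003, 0.993, 0.115, 0.0]
wrist_force: [0.5, -1.8, 0.5]
grip_width: 0.998
finger_force: 0.0
```

Emit:
{"name": "carry_out", "arguments": {"steps": [[0.085, 0, 0.04, 0, 0], [0.085, 0, 0.08, 0, 0], [0.085, 0, 0.12, 0, 0], [0.085, 0, 0.12, 0, 0]]}}

```text
time: 1.6
tool_pos: [214.8, -914.8, 220.5]
tool_rot: [0.021, 0.993, 0.115, 0.002]
wrist_force: [0.1, 0.3, 0.1]
grip_width: 0.997
finger_force: 0.0
```

```bash
python3 -c "
from h import *
s=read_state();print(s)"
```

```text
{'time': 1.6, 'joints': array([-1.40453806,  1.06438433,  0.22017121,  0.00268962,  1.81400617,
       -0.0638216 ]), 'dq': array([ 0.0007283 ,  0.02057279, -0.01072346,  0.00049254, -0.04054877,
        0.00153634]), 'joint_torque': array([ 2.35732767e-02, -1.34327559e+02, -4.47530007e+01,  3.47250374e-02,
       -3.86347510e-01,  3.20178704e-03]), 'tool_pos': array([ 214.79933273, -914.83239584,  220.5036618 ]), 'tool_rot': array([0.02141913, 0.993119  , 0.11510922, 0.00239768]), 'wrist_force': array([0.12424541, 0.32461864, 0.05982709]), 'ft_torque': array([ 0.04621371, -0.03475591,  0.04133567]), 'finger_force': 0.0, 'grip_width': 0.9967087814743122}
```

It tilted 2.5° once j3 hit its limit. Now I'll see whether that persists after retreating.

Emit:
{"name": "carry_out", "arguments": {"steps": [[0.085, 0, -0.04, 0, 0], [0.085, 0, -0.08, 0, 0], [0.085, 0, -0.12, 0, 0], [0.085, 0, -0.16, 0, 0], [0.085, 0, -0.2, 0, 0], [0.085, 0, -0.2, 0, 0]]}}

```text
time: 2.1
tool_pos: [168.6, -718.2, 214.4]
tool_rot: [0.023, 0.993, 0.115, 0.002]
wrist_force: [0.8, -1.6, -0.4]
grip_width: 0.995
finger_force: 0.0
```

```bash
python3 -c "
from h import *
s=read_state();print(s['tool_pos'],s['tool_rot'],s['joints'])"
```

```text
[ 168.61467498 -718.20135382  214.36836253] [0.02275009 0.99308695 0.11513038 0.00239505] [-1.42251392  0.66267764  1.10765309  0.00339298  1.32562613 -0.0832992 ]
```

The tilt is kept, so it ratchets. Next I'll test the reverse by pushing past the inner limit, which I'll need for untilting later.

Emit:
{"name": "carry_out", "arguments": {"steps": [[0.085, 0, -0.04, 0, 0], [0.085, 0, -0.08, 0, 0], [0.085, 0, -0.12, 0, 0], [0.085, 0, -0.16, 0, 0], [0.085, 0, -0.2, 0, 0], [0.085, 0, -0.24, 0, 0], [0.085, 0, -0.28, 0, 0], [0.085, 0, -0.32, 0, 0]]}}

```text
time: 2.77
tool_pos: [95.6, -407.6, 200.3]
tool_rot: [0.023, 0.993, 0.115, 0.002]
wrist_force: [-0.3, -1.0, 1.2]
grip_width: 0.997
finger_force: 0.0
```

```bash
python3 -c "
from geo import *
s=read_state();print(s['tool_pos'],s['tool_rot'],s['joints'])
for X in ([900,-100,220],[1000,-100,220],[900,-100,400]): print(X,proj('top',X),proj('side',X))
print(tri([250,22],[232,48]),tri([402,22],[290,25]),tri([250,22],[300,28]))
"
```

```text
[  95.61299406 -407.57144466  200.2820348 ] [0.02294333 0.99307816 0.11517073 0.00225154] [-1.48787088  0.2501718   1.91754061  0.00748469  0.92817317 -0.15233856]
[900, -100, 220] [[361.98836383  63.96342284]] [[214.6769579  102.99234779]]
[1000, -100, 220] [[362.26519912  23.39849642]] [[180.32844623  96.69420997]]
[900, -100, 400] [[374.49819338  21.26471615]] [[200.75886011  26.24314203]]
(array([786.14414638,  87.8122659 , 447.80146167]), np.float64(42.41767585228288)) (array([ 828.59697128, -176.36683789,  407.45074549]), np.float64(43.13194023931055)) (array([718.84760094,  65.59848253, 489.2054368 ]), np.float64(72.40656918296068))
```

Emit:
{"name": "carry_out", "arguments": {"steps": [[0.085, 0, -0.04, 0, 0], [0.085, 0, -0.08, 0, 0], [0.085, 0, -0.12, 0, 0], [0.085, 0, -0.14, 0, 0]]}}

```text
time: 3.1
tool_pos: [63.5, -268.4, 193.5]
tool_rot: [0.021, 0.993, 0.115, 0.002]
wrist_force: [-0.1, -0.2, 0.2]
grip_width: 0.996
finger_force: 0.0
```

```bash
python3 -c "
from geo import *
s=read_state();print(s['tool_pos'],s['tool_rot'],s['joints'])
"
```

```text
[  63.47984596 -268.42715958  193.47592136] [0.02126267 0.99310359 0.11527522 0.00218614] [-1.56723077  0.06221485  2.20835614  0.01233392  0.82928492 -0.2356922 ]
```

No inner joint limit is reached that close in. A j5 limit will do the untilting once the tool is tilted, and the remaining 2.4° is harmless. On to the tin, starting with a helper that turns a target pose into tool-frame shifts.

```bash
cat >> geo.py <<'E'
def toolR(s=None):
    q=(s or read_state())["tool_rot"];return Ro.from_quat([q[1],q[2],q[3],q[0]]).as_matrix()
def goto(pos,yawdeg=None,s=None):
    s=s or read_state();R=toolR(s);d=R.T@(np.array(pos)-s["tool_pos"])/1000
    y=R[:,1];a=np.degrees(np.arctan2(y[1],y[0]));turn=None if yawdeg is None else -((yawdeg-a+90)%180-90)
    print("shift m",np.round(d,4),"yaw",round(a,2),"turn",turn,"tilt z",np.round(R[:,2],3));return d
E
python3 - <<'E'
from geo import *
Lt=np.array([[31,62,60],[31,-62,60],[-31,62,60]]);Ls=np.array([[31,62,60],[31,-62,60],[-31,62,60],[-31,-62,60]])
Pt=np.array([[33,98,4],[-33,98,4],[-33,-98,4]]);Ps=Pt
lt=np.array([[380.,203.5],[425.9,215.8],[373.2,225.6]]) ; ls=np.array([[338.1,167.4],[364.8,147.3],[357.9,174.8],[381.5,155.3]])
pt=np.array([[363.4,200.7],[357.3,223.6],[427.7,244.6]]);ps=np.array([[328.5,191.2],[348.4,199.8],[386.4,165.2]])
f=lambda q:np.r_[proj("top",T([q[0],q[1],0,q[2]],np.r_[Lt,Pt]))-np.r_[lt,pt],proj("side",T([q[0],q[1],0,q[2]],np.r_[Ls,Ps]))-np.r_[ls,ps]].ravel()
r=least_squares(f,[560,-220,-.25]);print(r.x,np.degrees(r.x[2]),np.abs(r.fun).max())
d=goto([r.x[0],r.x[1],180],np.degrees(r.x[2]))
E
```

```text
[ 5.60041605e+02 -2.18455525e+02 -2.67130734e-01] -15.305463654419553 2.2824703234872743
shift m [0.4948 0.0645 0.016 ] yaw -76.76 turn -61.451812011166226 tilt z [ 0.009 -0.042 -0.999]
```

Emit:
{"name": "carry_out", "arguments": {"steps": [[0.085, 0.041, 0.005, 0, -7], [0.085, 0.082, 0.01, 0, -14], [0.085, 0.123, 0.015, 0, -21], [0.085, 0.164, 0.02, 0, -28], [0.085, 0.205, 0.025, 0, -35], [0.085, 0.246, 0.03, 0, -42], [0.085, 0.287, 0.035, 0, -49], [0.085, 0.328, 0.04, 0, -56]]}}

```text
time: 3.77
tool_pos: [351.3, -240.9, 196.2]
tool_rot: [0.022, 0.853, 0.521, -0.006]
wrist_force: [-0.8, -2.1, -0.2]
grip_width: 0.995
finger_force: 0.0
```

```bash
python3 -c "
from geo import *
goto([560,-218.5,90],-15.3)
"
```

```text
shift m [0.1187 0.172  0.1079] yaw -27.13 turn -11.831551798714315 tilt z [ 0.013 -0.044 -0.999]
```

Emit:
{"name": "carry_out", "arguments": {"steps": [[0.085, 0.025, 0.035, 0.0, 0], [0.085, 0.05, 0.07, 0.02, 0], [0.085, 0.075, 0.105, 0.04, 0], [0.085, 0.1, 0.135, 0.06, 0], [0.085, 0.1, 0.135, 0.06, 0], [0.085, 0.1, 0.135, 0.06, 0]]}}

```text
time: 4.27
tool_pos: [518.1, -216.9, 134.9]
tool_rot: [0.021, 0.854, 0.519, -0.005]
wrist_force: [-0.4, -0.2, 0.1]
grip_width: 0.994
finger_force: 0.0
```

Run:
```python
from geo import *
goto([560,-218.5,100],-15.3);goto([560,-218.5,33],-15.3)
```

```text
shift m [0.0189 0.0369 0.0355] yaw -27.39 turn -12.09139636192809 tilt z [ 0.013 -0.041 -0.999]
shift m [0.021  0.0349 0.1024] yaw -27.39 turn -12.09139636192809 tilt z [ 0.013 -0.041 -0.999]
```

Emit:
{"name": "carry_out", "arguments": {"steps": [[0.085, 0.01, 0.018, 0.0, -6], [0.085, 0.021, 0.035, 0.01, -12.1], [0.085, 0.021, 0.035, 0.04, -12.1], [0.085, 0.021, 0.035, 0.07, -12.1], [0.085, 0.021, 0.035, 0.102, -12.1], [0.085, 0.021, 0.035, 0.102, -12.1], [0.085, 0.021, 0.035, 0.102, -12.1]]}}

```text
time: 4.85
tool_pos: [555.9, -219.2, 34.1]
tool_rot: [0.019, 0.796, 0.605, -0.009]
wrist_force: [0.8, 0.7, 1.0]
grip_width: 0.998
finger_force: 0.0
```

Run:
```python
from geo import *
goto([560,-218.5,33],-15.3)
a=camera("side")[110:250,270:430];b=camera("top")[170:270,330:450]
cv2.imwrite("pics/g1.png",np.hstack([cv2.resize(a,(400,350)),cv2.resize(b,(400,350))]))
```

```text
shift m [0.0018 0.0037 0.0012] yaw -15.45 turn -0.14926275844442216 tilt z [ 0.009 -0.04  -0.999]
```

View pics/g1.png

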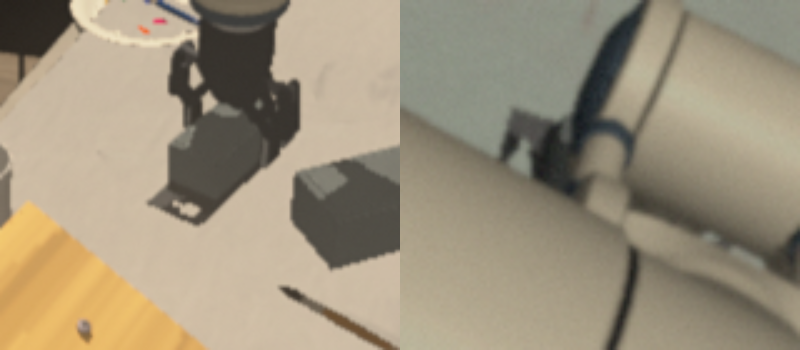

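The fingers straddle the lid, near (225,130) in the side crop, well clear of the large box. I'll close and lift.

Emit:
{"name": "carry_out", "arguments": {"force": 70, "steps": [[0.05, 0.002, 0.003, 0, 0], [0.05, 0.002, 0.003, 0, 0], [0.05, 0.002, 0.003, 0, 0], [0.05, 0.002, 0.003, 0, 0], [0.05, 0.002, 0.003, 0, 0], [0.05, 0.002, 0.003, -0.01, 0], [0.05, 0.002, 0.003, -0.03, 0], [0.05, 0.002, 0.003, -0.03, 0]]}}

```text
time: 5.62
tool_pos: [560.9, -217.0, 66.7]
tool_rot: [0.021, 0.795, 0.606, -0.007]
wrist_force: [2.1, 0.0, -3.8]
grip_width: 0.716
finger_force: 77.8
```

Run:
```python
from geo import *
s=read_state();print(s["tool_rot"],s["joints"],s["wrist_force"],s["grip_width"])
a=camera("side")[80:230,270:430]
cv2.imwrite("pics/g2.png",cv2.resize(a,(640,600)))
```

```text
[ 0.02055739  0.79544517  0.60563098 -0.00744893] [-0.45133658  0.66939843  1.59720738 -0.04258595  0.84547417 -0.15423876] [ 2.13761866e+00  2.19138247e-03 -3.77605936e+00] 0.7156268804285116
```

View pics/g2.png

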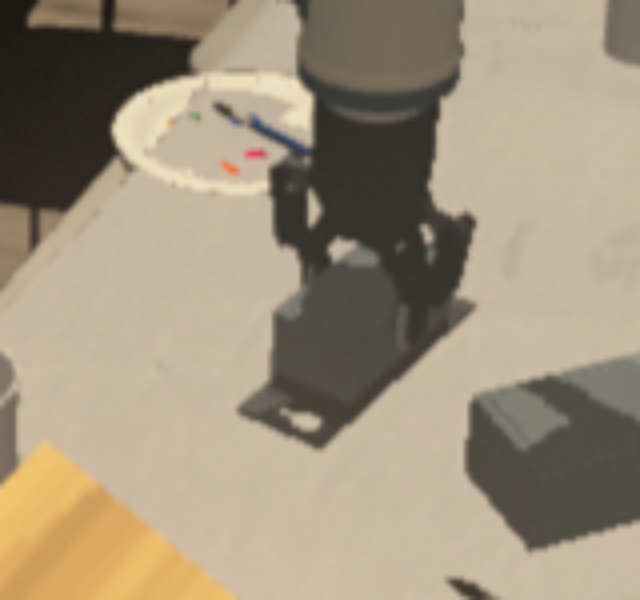

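The tin is lifted still closed. Now I'll fit a planar arm model from the logged samples to plan the tilt.

```bash
cat > arm.py <<'E'
from geo import *
S=np.array([[.49400,1.345,1.302,625,245.28],[1.06438,.22017,1.81401,939.7,220.5],[.66268,1.10765,1.32563,737.7,214.37],[.25017,1.91754,.92817,418.6,200.28],[.06221,2.20836,.82928,275.8,193.48],[.66940,1.59721,.84547,601.4,66.7]])
def fk(p,j): a,h,L1,L2,g,L3=p;x,y,w=j[...,0],j[...,0]+j[...,1],j.sum(-1);return np.stack([a+L1*np.sin(x)+L2*np.sin(y+g)+L3*np.sin(w),h+L1*np.cos(x)+L2*np.cos(y+g)+L3*np.cos(w),np.pi-w],-1)
r=least_squares(lambda p:(fk(p,S[:,:3])[:,:2]-S[:,3:]).ravel(),[0,400,450,450,0,250])
p=r.x
lo=np.array([-.82,.22,.12]);hi=np.array([2.16,2.67,2.79])
def ik(t,j0,w=300): # t r,z,tilt
    return least_squares(lambda j:(fk(p,j)-t)*[1,1,w],np.clip(j0,lo+1e-4,hi-1e-4),bounds=(lo,hi)).x
E
python3 - <<'E'
from arm import *
print(p,np.abs(r.fun).max())
j=np.array([.67,1.0,1.3])
for z in (200,300,400,500):
    for w in (100,300,1000):
        o=[];t=0.0
        j=ik(np.array([800,z,0]),j,w);c=fk(p,j)
        for k in range(12): j=ik(c+[41,0,0],j,w);c=fk(p,j);o.append([round(c[0]),round(c[1]),round(np.degrees(c[2]),1)])
        print(z,w,o[2::3])
E
```

```text
[7.78420365e+00 2.88971036e+02 5.90947010e+02 3.99835087e+02
 3.01139938e-01 3.49119951e+02] 0.9833845654913489
200 100 [[923, 200, np.float64(0.0)], [1038, 198, np.float64(17.1)], [1151, 196, np.float64(35.7)], [1259, 194, np.float64(58.1)]]
200 300 [[923, 200, np.float64(0.0)], [1000, 188, np.float64(10.6)], [1073, 176, np.float64(21.9)], [1143, 165, np.float64(33.2)]]
200 1000 [[923, 200, np.float64(0.0)], [949, 175, np.float64(1.9)], [968, 150, np.float64(4.1)], [986, 129, np.float64(6.2)]]
300 100 [[921, 299, np.float64(4.0)], [1036, 296, np.float64(21.6)], [1150, 293, np.float64(39.7)], [1258, 290, np.float64(61.4)]]
300 300 [[912, 296, np.float64(2.4)], [989, 278, np.float64(13.3)], [1065, 262, np.float64(24.3)], [1137, 248, np.float64(35.4)]]
300 1000 [[902, 292, np.float64(0.4)], [927, 256, np.float64(2.4)], [951, 224, np.float64(4.4)], [972, 195, np.float64(6.5)]]
400 100 [[918, 397, np.float64(10.7)], [1033, 394, np.float64(27.5)], [1148, 390, np.float64(45.0)], [1257, 386, np.float64(66.4)]]
400 300 [[896, 386, np.float64(6.3)], [975, 364, np.float64(16.8)], [1054, 345, np.float64(27.4)], [1130, 328, np.float64(38.2)]]
400 1000 [[870, 373, np.float64(1.1)], [901, 330, np.float64(2.9)], [930, 291, np.float64(4.9)], [955, 256, np.float64(6.9)]]
500 100 [[915, 494, np.float64(18.7)], [1031, 490, np.float64(34.6)], [1146, 486, np.float64(51.6)], [1254, 480, np.float64(73.0)]]
500 300 [[877, 469, np.float64(10.9)], [961, 445, np.float64(20.9)], [1043, 423, np.float64(31.1)], [1122, 403, np.float64(41.6)]]
500 1000 [[835, 443, np.float64(1.8)], [873, 395, np.float64(3.5)], [907, 351, np.float64(5.4)], [937, 311, np.float64(7.3)]]
```

Run:
```python
from geo import *
goto([720,-81,530],-6.4)
```

```text
shift m [ 0.1564  0.1282 -0.4679] yaw -15.41 turn -9.009201481632402 tilt z [ 0.013 -0.041 -0.999]
```

Emit:
{"name": "carry_out", "arguments": {"steps": [[0.05, 0, 0, -0.035, 0], [0.05, 0.005, 0.005, -0.07, 0], [0.05, 0.02, 0.015, -0.105, 0], [0.05, 0.033, 0.026, -0.14, -2], [0.05, 0.046, 0.037, -0.175, -4], [0.05, 0.059, 0.048, -0.21, -6], [0.05, 0.072, 0.059, -0.245, -8], [0.05, 0.085, 0.07, -0.28, -9]]}}

```text
time: 6.33
tool_pos: [647.1, -141.3, 342.5]
tool_rot: [0.018, 0.745, 0.667, -0.01]
wrist_force: [1.3, -0.4, -4.1]
grip_width: 0.713
finger_force: 79.9
```

Emit:
{"name": "carry_out", "arguments": {"steps": [[0.05, 0.013, 0.013, -0.035, 0], [0.05, 0.026, 0.026, -0.07, 0], [0.05, 0.039, 0.039, -0.105, 0], [0.05, 0.05, 0.05, -0.14, 0], [0.05, 0.06, 0.06, -0.17, 0], [0.05, 0.06, 0.06, -0.17, 0], [0.05, 0.06, 0.06, -0.17, 0]]}}

```text
time: 6.92
tool_pos: [712.7, -82.0, 509.8]
tool_rot: [0.019, 0.745, 0.666, -0.009]
wrist_force: [-0.3, -0.4, -4.7]
grip_width: 0.715
finger_force: 80.0
```

Run:
```python
from geo import *
s=read_state();print(s["joints"],s["tool_pos"],s["tool_rot"])
goto([720,-81,530],-6.4)
```

```text
[-0.18086165  0.55291055  0.55450966 -0.04175059  2.01560416 -0.08769696] [712.7014937  -82.04259903 509.8063272 ] [ 0.01875199  0.74523951  0.66646834 -0.00929497]
shift m [ 0.0011  0.0075 -0.0201] yaw -6.37 turn 0.029914226450429737 tilt z [ 0.011 -0.04  -0.999]
```

Emit:
{"name": "carry_out", "arguments": {"steps": [[0.05, 0, 0.26, -0.21, 0], [0.05, 0, 0.26, -0.21, 0], [0.05, 0, 0.26, -0.21, 0], [0.05, 0, 0.26, -0.21, 0], [0.05, 0, 0.26, -0.21, 0], [0.05, 0, 0.26, -0.21, 0], [0.05, 0, 0.26, -0.21, 0], [0.05, 0, 0.26, -0.21, 0]]}}

```text
time: 7.58
tool_pos: [758.2, -84.5, 549.9]
tool_rot: [0.029, 0.745, 0.666, -0.0]
wrist_force: [-0.1, -0.9, -3.1]
grip_width: 0.716
finger_force: 79.9
```

```bash
cat >> geo.py <<'E'
RG=Ro.from_quat([.79544517,.60563098,-.00744893,.02055739]).as_matrix() # tool at grasp
RT=Ro.from_euler("Z",-15.3,degrees=True).as_matrix() # tin at grasp
def tinR(s=None): return toolR(s)@RG.T@RT
RP=Ro.from_euler("ZY",[-6.4,-30],degrees=True).as_matrix()
def rep():
    s=read_state();R=tinR(s);n=R[:,2];print("j",np.round(s["joints"],3),"pos",np.round(s["tool_pos"]),"tilt",round(np.degrees(np.arccos(n[2])),2),"az",round(np.degrees(np.arctan2(-n[1],-n[0])),2),"err rotvec deg in panel axes",np.round(np.degrees(Ro.from_matrix(RP.T@R).as_rotvec()),2))
E
python3 -c "
from geo import *
rep()"
```

```text
j [-0.174  0.674  0.222 -0.045  2.199 -0.089] pos [758. -85. 550.] tilt 1.16 az -13.15 err rotvec deg in panel axes [-0.1  28.85  0.17]
```

Emit:
{"name": "carry_out", "arguments": {"steps": [[0.05, 0, 0.3, -0.15, 0], [0.05, 0, 0.3, -0.15, 0], [0.05, 0, 0.3, -0.15, 0], [0.05, 0, 0.3, -0.15, 0], [0.05, 0, 0.3, -0.15, 0], [0.05, 0, 0.3, -0.15, 0], [0.05, 0, 0.3, -0.15, 0], [0.05, 0, 0.3, -0.15, 0]]}}

```text
time: 8.25
tool_pos: [787.0, -86.7, 526.3]
tool_rot: [0.041, 0.745, 0.666, 0.01]
wrist_force: [0.2, -0.2, -3.8]
grip_width: 0.718
finger_force: 79.9
```

```bash
python3 -c "
from geo import *
rep()"
```

```text
j [-0.171  0.707  0.221 -0.041  2.138 -0.083] pos [787. -87. 526.] tilt 2.86 az -9.37 err rotvec deg in panel axes [-0.1  27.15  0.24]
```

Emit:
{"name": "carry_out", "arguments": {"steps": [[0.05, 0, 0.04, 0, 0], [0.05, 0, 0.08, 0, 0], [0.05, 0, 0.12, 0, 0], [0.05, 0, 0.16, 0, 0]]}}

```text
time: 8.58
tool_pos: [827.5, -92.2, 484.3]
tool_rot: [0.052, 0.744, 0.666, 0.02]
wrist_force: [-0.8, -0.4, -4.5]
grip_width: 0.715
finger_force: 80.0
```

Run:
```python
from geo import *
rep()
from arm import *
for w in (700,1000,2000):
    j=np.array([.707,.2211,2.138]);c=fk(p,j);print(w,c[:2],np.degrees(c[2]))
    for u in ([41,0],[36,20],[29,29],[20,36]):
        jj=ik(c+[u[0],u[1],0],j,w);cc=fk(p,jj);print(u,np.round(cc[:2]-c[:2],1),np.degrees(cc[2]-c[2]))
```

```text
j [-0.17   0.762  0.221 -0.038  2.053 -0.078] pos [827. -92. 484.] tilt 4.59 az -8.4 err rotvec deg in panel axes [-0.1  25.41  0.31]
700 [794.706608   524.07707058] 4.325410434938312
[41, 0] [ 18.7 -16.3] 0.9690182176651788
[36, 20] [ 8.6 -0.9] 1.1953069263734868
[29, 29] [1.8 7.8] 1.1868356114073457
[20, 36] [-5.2 15.9] 1.0997262188470653
1000 [794.706608   524.07707058] 4.325410434938312
[41, 0] [ 16.7 -17.7] 0.5135741990567486
[36, 20] [ 6.3 -2.6] 0.6319568854539407
[29, 29] [-0.5  6.1] 0.6267797367772712
[20, 36] [-7.3 14.3] 0.5802705363624959
2000 [794.706608   524.07707058] 4.325410434938312
[41, 0] [ 15.1 -18.8] 0.13632472908329288
[36, 20] [ 4.3 -4. ] 0.16737980967801092
[29, 29] [-2.4  4.7] 0.16585634081123304
[20, 36] [-9. 13.] 0.15344859844101771
```

Emit:
{"name": "carry_out", "arguments": {"steps": [[0.05, 0, 0.036, -0.02, 0], [0.05, 0, 0.072, -0.04, 0], [0.05, 0, 0.108, -0.06, 0], [0.05, 0, 0.144, -0.08, 0], [0.05, 0, 0.18, -0.1, 0], [0.05, 0, 0.216, -0.12, 0], [0.05, 0, 0.252, -0.14, 0], [0.05, 0, 0.288, -0.16, 0]]}}

```text
time: 9.25
tool_pos: [834.4, -91.5, 491.4]
tool_rot: [0.065, 0.743, 0.665, 0.031]
wrist_force: [-0.6, 0.7, -3.4]
grip_width: 0.716
finger_force: 79.9
```

Run:
```python
from geo import *
rep()
```

```text
j [-0.168  0.755  0.221 -0.035  2.026 -0.076] pos [834. -92. 491.] tilt 6.53 az -7.91 err rotvec deg in panel axes [-0.1  23.47  0.39]
```

Tilt saturates within a call because each call holds its starting orientation, so many short calls should ratchet faster.

Emit:
{"name": "carry_out", "arguments": {"steps": [[0.05, 0, 0.036, -0.02, 0], [0.05, 0, 0.072, -0.04, 0]]}}

```text
time: 9.42
tool_pos: [841.5, -91.7, 499.1]
tool_rot: [0.078, 0.742, 0.665, 0.043]
wrist_force: [0.8, 0.9, -3.2]
grip_width: 0.713
finger_force: 79.9
```

Emit:
{"name": "carry_out", "arguments": {"steps": [[0.05, 0, 0.036, -0.02, 0], [0.05, 0, 0.072, -0.04, 0]]}}

```text
time: 9.58
tool_pos: [847.1, -91.6, 507.8]
tool_rot: [0.09, 0.74, 0.664, 0.053]
wrist_force: [0.8, -0.3, -3.9]
grip_width: 0.714
finger_force: 79.9
```

Emit:
{"name": "carry_out", "arguments": {"steps": [[0.05, 0, 0.037, -0.018, 0]]}}

```text
time: 9.67
tool_pos: [852.4, -91.8, 512.2]
tool_rot: [0.099, 0.739, 0.663, 0.061]
wrist_force: [-0.0, -0.1, -3.8]
grip_width: 0.717
finger_force: 79.9
```

Emit:
{"name": "carry_out", "arguments": {"steps": [[0.05, 0, 0.037, -0.018, 0]]}}

```text
time: 9.75
tool_pos: [858.3, -92.1, 518.6]
tool_rot: [0.109, 0.738, 0.662, 0.071]
wrist_force: [-0.4, -0.5, -3.0]
grip_width: 0.719
finger_force: 79.9
```

Run:
```python
from geo import *
rep()
```

```text
j [-0.166  0.73   0.221 -0.027  1.931 -0.072] pos [858. -92. 519.] tilt 13.43 az -7.15 err rotvec deg in panel axes [-0.08 16.57  0.65]
```

Emit:
{"name": "carry_out", "arguments": {"steps": [[0.05, 0, 0.041, -0.005, 0]]}}

```text
time: 9.83
tool_pos: [870.1, -93.3, 518.1]
tool_rot: [0.121, 0.736, 0.661, 0.081]
wrist_force: [0.3, 0.6, -2.9]
grip_width: 0.715
finger_force: 80.2
```

Emit:
{"name": "carry_out", "arguments": {"steps": [[0.05, 0, 0.041, -0.005, 0]]}}

```text
time: 9.92
tool_pos: [882.5, -94.7, 513.8]
tool_rot: [0.13, 0.734, 0.66, 0.089]
wrist_force: [0.7, 0.1, -4.2]
grip_width: 0.716
finger_force: 80.2
```

Emit:
{"name": "carry_out", "arguments": {"steps": [[0.05, 0, 0.041, -0.005, 0]]}}

```text
time: 10.0
tool_pos: [893.9, -95.9, 511.4]
tool_rot: [0.14, 0.733, 0.659, 0.098]
wrist_force: [-0.1, 0.7, -3.4]
grip_width: 0.716
finger_force: 80.1
```

Emit:
{"name": "carry_out", "arguments": {"steps": [[0.05, 0, 0.041, -0.005, 0]]}}

```text
time: 10.08
tool_pos: [904.5, -96.9, 510.9]
tool_rot: [0.15, 0.731, 0.658, 0.106]
wrist_force: [0.3, 0.1, -4.1]
grip_width: 0.72
finger_force: 80.1
```

Emit:
{"name": "carry_out", "arguments": {"steps": [[0.05, 0, 0.041, 0, 0]]}}

```text
time: 10.17
tool_pos: [916.8, -98.3, 509.0]
tool_rot: [0.16, 0.729, 0.656, 0.116]
wrist_force: [-0.3, 0.4, -2.4]
grip_width: 0.713
finger_force: 80.1
```

Emit:
{"name": "carry_out", "arguments": {"steps": [[0.05, 0, 0.041, 0, 0]]}}

```text
time: 10.25
tool_pos: [928.6, -99.6, 506.2]
tool_rot: [0.17, 0.726, 0.654, 0.124]
wrist_force: [-0.1, -0.6, -4.3]
grip_width: 0.718
finger_force: 80.2
```

Emit:
{"name": "carry_out", "arguments": {"steps": [[0.05, 0, 0.041, 0, 0]]}}

```text
time: 10.33
tool_pos: [939.8, -100.8, 504.8]
tool_rot: [0.18, 0.724, 0.653, 0.133]
wrist_force: [0.8, -0.2, -3.4]
grip_width: 0.718
finger_force: 80.2
```

Emit:
{"name": "carry_out", "arguments": {"steps": [[0.05, 0, 0, 0, 0], [0.05, 0, 0, 0, 0]]}}

```text
time: 10.5
tool_pos: [938.8, -100.7, 504.6]
tool_rot: [0.178, 0.724, 0.653, 0.132]
wrist_force: [-0.6, 0.1, -3.1]
grip_width: 0.712
finger_force: 80.1
```

Run:
```python
from geo import *
rep()
```

```text
j [-0.165  0.774  0.221 -0.015  1.7   -0.066] pos [ 939. -101.  505.] tilt 24.18 az -6.64 err rotvec deg in panel axes [-0.04  5.82  1.06]
```

Emit:
{"name": "carry_out", "arguments": {"steps": [[0.05, 0, 0.041, 0.003, 0]]}}

```text
time: 10.58
tool_pos: [950.0, -101.9, 504.8]
tool_rot: [0.189, 0.722, 0.651, 0.142]
wrist_force: [-0.2, 0.2, -3.4]
grip_width: 0.713
finger_force: 80.1
```

Emit:
{"name": "carry_out", "arguments": {"steps": [[0.05, 0, 0.041, 0.003, 0]]}}

```text
time: 10.67
tool_pos: [962.1, -103.2, 502.7]
tool_rot: [0.199, 0.719, 0.649, 0.151]
wrist_force: [1.1, 0.1, -3.6]
grip_width: 0.717
finger_force: 80.1
```

Emit:
{"name": "carry_out", "arguments": {"steps": [[0.05, 0, 0.041, 0.003, 0]]}}

```text
time: 10.75
tool_pos: [972.9, -104.3, 502.0]
tool_rot: [0.209, 0.716, 0.646, 0.16]
wrist_force: [0.0, 1.3, -4.3]
grip_width: 0.714
finger_force: 80.1
```

Emit:
{"name": "carry_out", "arguments": {"steps": [[0.05, 0, 0.041, 0.003, 0]]}}

```text
time: 10.83
tool_pos: [982.8, -105.3, 502.8]
tool_rot: [0.219, 0.713, 0.644, 0.169]
wrist_force: [0.5, 0.5, -4.4]
grip_width: 0.719
finger_force: 80.1
```

Emit:
{"name": "carry_out", "arguments": {"steps": [[0.05, 0, -0.04, 0, 1], [0.05, 0, -0.04, 0, 1]]}}

```text
time: 11.0
tool_pos: [948.8, -102.4, 480.6]
tool_rot: [0.218, 0.719, 0.638, 0.17]
wrist_force: [0.3, -0.0, -4.1]
grip_width: 0.718
finger_force: 80.1
```

Run:
```python
from geo import *
rep()
```

```text
j [-0.168  0.694  0.487 -0.007  1.401 -0.049] pos [ 949. -102.  481.] tilt 30.67 az -6.39 err rotvec deg in panel axes [ 0.   -0.67  0.27]
```

The tilt is right (30.7°, azimuth -6.4°). Next, hover the tin over the screws.

```bash
cat >> geo.py <<'E'
SH=np.array([574.4,228.2,105.5]) # head mid as triangulated
TC=np.array([0.,0.,34.]) # TCP in tin frame
def tingoal(x,y,z,dz=2.):
    S=SH-8.5*RP[:,2]+[0,0,dz];return S+RP@np.array([x,y,z])+RP@TC
E
python3 - <<'E'
from geo import *
heads=[[185.49,203.47],[251.61,212.73]],[[256.19,300.29],[302.98,240.12]]
for z in (105.5,107.4):
  for i in (0,1):
    a=least_squares(lambda q:proj("top",[q[0],q[1],z])[0]-heads[0][i],[570,200]).x;b=least_squares(lambda q:proj("side",[q[0],q[1],z])[0]-heads[1][i],[570,200]).x;print(z,i,a,b)
g=tingoal(10,0,60);print(g);goto(g)
E
```

```text
105.5 0 [583.55818802 307.72772262] [583.30875844 307.4617488 ]
105.5 1 [565.39307723 148.73285775] [565.55378832 148.95179843]
107.4 0 [583.30199952 307.22462623] [582.45046157 308.6591377 ]
107.4 1 [565.16901644 148.5109674 ] [564.75399778 150.67151066]
[540.52270409 231.99994758 186.54517202]
shift m [ 0.2886 -0.5307  0.0038] yaw -6.21 turn None tilt z [ 0.523 -0.095 -0.847]
```

Emit:
{"name": "carry_out", "arguments": {"steps": [[0.05, 0.018, -0.035, 0, 0], [0.05, 0.037, -0.07, 0, 0], [0.05, 0.056, -0.105, 0, 0], [0.05, 0.075, -0.14, 0, 0], [0.05, 0.094, -0.175, 0, 0], [0.05, 0.113, -0.21, 0, 0], [0.05, 0.132, -0.245, 0, 0], [0.05, 0.151, -0.28, 0, 0]]}}

```text
time: 11.67
tool_pos: [730.3, 73.8, 328.4]
tool_rot: [0.218, 0.719, 0.638, 0.171]
wrist_force: [0.7, 0.2, -3.7]
grip_width: 0.717
finger_force: 80.2
```

Emit:
{"name": "carry_out", "arguments": {"steps": [[0.05, 0.019, -0.035, 0, 0], [0.05, 0.038, -0.07, 0, 0], [0.05, 0.057, -0.105, 0, 0], [0.05, 0.076, -0.14, 0, 0], [0.05, 0.095, -0.175, 0, 0], [0.05, 0.114, -0.21, 0, 0], [0.05, 0.137, -0.25, 0, 0], [0.05, 0.137, -0.25, 0, 0]]}}

```text
time: 12.33
tool_pos: [534.1, 233.6, 188.7]
tool_rot: [0.216, 0.719, 0.639, 0.169]
wrist_force: [-0.3, -1.1, -5.2]
grip_width: 0.715
finger_force: 80.1
```

Run:
```python
from geo import *
rep();goto(tingoal(10,0,60))
s=camera("side");t=camera("top");cv2.imwrite("pics/h1s.png",s);cv2.imwrite("pics/h1t.png",t)
o=np.zeros((600,800,3),np.uint8);o[:,:400]=cv2.resize(s[180:360,205:325],(400,600),interpolation=cv2.INTER_CUBIC);o[:400,400:]=cv2.resize(t[140:240,170:270],(400,400),interpolation=cv2.INTER_CUBIC)
cv2.imwrite("pics/h1.png",np.clip(o*1.4,0,255).astype(np.uint8))
```

```text
j [ 0.491  0.41   1.883 -0.734  0.513  1.198] pos [534. 234. 189.] tilt 30.45 az -6.37 err rotvec deg in panel axes [ 0.01 -0.45  0.34]
shift m [-0.0007  0.0044  0.0054] yaw -6.13 turn None tilt z [ 0.52  -0.095 -0.849]
```

View pics/h1.png

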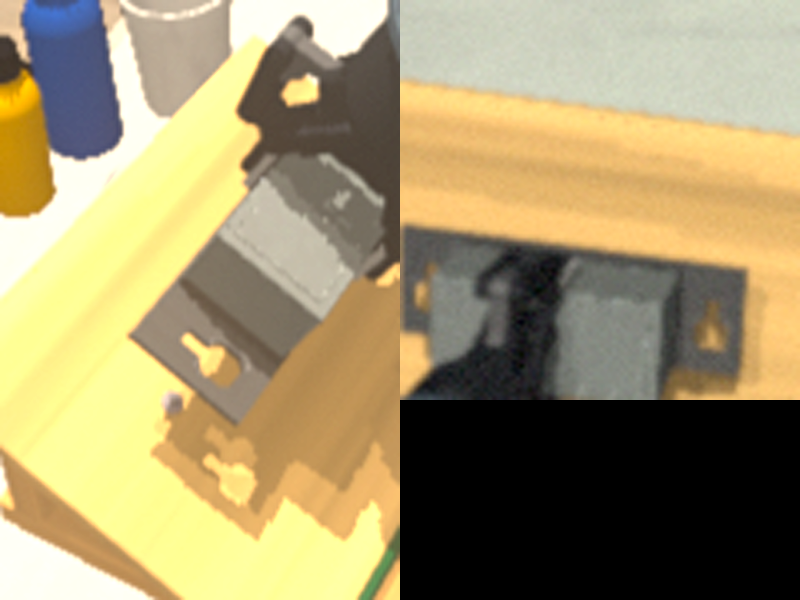

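The hover view shows the +y ear keyhole at side crop (215,358), the -y one at top crop (711,326), and the +y screw at side crop (172,402). Next I'll fit the tin-to-TCP offset from these.

Run:
```python
from geo import *
s=read_state();R=tinR(s)
L=np.array([[33,98,4],[-33,98,4],[-2,80,3]]);Ls=np.array([[244.2,280.1],[276.,306.2],[267.6,287.6]])
M=np.array([[33,-98,4],[-33,-98,4],[-2,-80,3]]);Mt=np.array([[256.4,206.6],[253.5,239.],[247.4,221.2]])
def f(t):
    o=s["tool_pos"]-R@t
    return np.r_[proj("side",o+L@R.T)-Ls,proj("top",o+M@R.T)-Mt].ravel()
r=least_squares(f,[0,0,34]);print("TC",r.x,np.round(r.fun.reshape(-1,2),1).tolist())
r2=least_squares(lambda t:f([t[0],t[1],34]),[0,0]);print("TC z34",r2.x,np.round(r2.fun.reshape(-1,2),1).tolist())
for TCf,dz in ((r.x,0),(np.r_[r2.x,34],2)):
    o=s["tool_pos"]-R@TCf;S=SH-8.5*RP[:,2]+[0,0,dz];print("tin in screws frame",RP.T@(o-S))
```

```text
TC [ 6.62882979  0.25368557 35.20130694] [[-0.2, -0.1], [1.0, 1.2], [0.0, -1.2], [-0.4, 2.3], [0.3, -3.9], [-0.4, 0.5]]
TC z34 [ 6.43375274 -0.11111088] [[-0.2, -0.3], [1.1, 1.0], [0.1, -1.3], [-0.7, 2.4], [0.1, -3.8], [-0.6, 0.6]]
tin in screws frame [ 4.54205979  0.13033811 65.77770166]
tin in screws frame [ 3.72155939  0.49547727 65.24928002]
```

Run:
```python
from geo import *
s=read_state();R=tinR(s)
L=np.array([[33,98,4],[-33,98,4],[-2,80,3]]);Ls=np.array([[244.2,280.1],[276.,306.2],[267.6,287.6]])
M=np.array([[33,-98,4],[-2,-80,3]]);Mt=np.array([[256.4,206.6],[247.4,221.2]])
for name,sel in (("all",(1,1)),("side",(1,0)),("top",(0,1))):
    def f(t):
        o=s["tool_pos"]-R@np.array([t[0],t[1],34]);return np.r_[(proj("side",o+L@R.T)-Ls).ravel()*sel[0],(proj("top",o+M@R.T)-Mt).ravel()*sel[1]]
    r2=least_squares(f,[0,0]);print(name,r2.x,np.round(r2.fun.reshape(-1,2),1).tolist())
# screws reprojected from nominal
S=SH-8.5*RP[:,2]
for y in (80,-80): print(proj("side",S+RP@np.array([0,y,8.5])),proj("top",S+RP@np.array([0,y,8.5])))
o=s["tool_pos"]-R@np.array([0,0,34]);print("nominal px, top C/key:",proj("top",o+M@R.T).round(1).tolist(),"side",proj("side",o+L@R.T).round(1).tolist())
```

```text
all [ 5.4971811  -0.24852655] [[-0.7, -0.6], [0.6, 0.7], [-0.4, -1.7], [-0.7, 2.0], [-0.6, 0.2]]
side [ 6.23353746 -0.66612251] [[-0.5, -0.1], [0.8, 1.2], [-0.2, -1.2], [-0.0, 0.0], [-0.0, 0.0]]
top [2.53103822 1.06406014] [[-0.0, -0.0], [-0.0, -0.0], [-0.0, -0.0], [-0.0, 0.8], [0.0, -0.9]]
[[256.11796988 300.3981566 ]] [[185.49409336 203.56960128]]
[[303.06525013 240.04232209]] [[251.62601969 212.69339967]]
nominal px, top C/key: [[256.0, 206.3], [247.0, 219.3]] side [[240.8, 277.1], [273.9, 304.5], [264.5, 283.6]]
```

Emit:
{"name": "carry_out", "arguments": {"steps": [[0.05, 0, 0.003, 0.015, 0], [0.05, -0.0005, 0.005, 0.03, 0], [0.05, -0.0005, 0.005, 0.045, 0.2], [0.05, -0.0005, 0.005, 0.045, 0.2], [0.05, -0.0005, 0.005, 0.045, 0.2]]}}

```text
time: 12.85
tool_pos: [567.6, 225.5, 156.3]
tool_rot: [0.217, 0.72, 0.636, 0.171]
wrist_force: [0.1, 0.1, -3.7]
grip_width: 0.714
finger_force: 79.9
```

Run:
```python
from geo import *
rep()
s=camera("side");t=camera("top");cv2.imwrite("pics/h2s.png",s);cv2.imwrite("pics/h2t.png",t)
o=np.zeros((600,800,3),np.uint8);o[:400,:400]=cv2.resize(s[250:330,225:305],(400,400),interpolation=cv2.INTER_CUBIC);o[:400,400:]=cv2.resize(t[180:240,210:270],(400,400),interpolation=cv2.INTER_CUBIC)
o[400:,:400]=cv2.resize(s[205:275,265:405],(400,200));o[400:,400:]=cv2.resize(t[180:230,160:260],(400,200))
cv2.imwrite("pics/h2.png",np.clip(o*1.4,0,255).astype(np.uint8))
S=SH-8.5*RP[:,2]
R=tinR();o=read_state()["tool_pos"]-R@np.array([0,0,34]);print("tin nominal (TC 0,0,34), dz0/2",RP.T@(o-S),RP.T@(o-S-[0,0,2]))
```

```text
j [ 0.445  0.491  1.862 -0.808  0.446  1.248] pos [568. 226. 156.] tilt 30.68 az -6.45 err rotvec deg in panel axes [-0.03 -0.68  0.02]
tin nominal (TC 0,0,34), dz0/2 [19.90803531 -2.98079405 22.46797207] [18.90803531 -2.98079405 20.73592126]
```

View pics/h2.png

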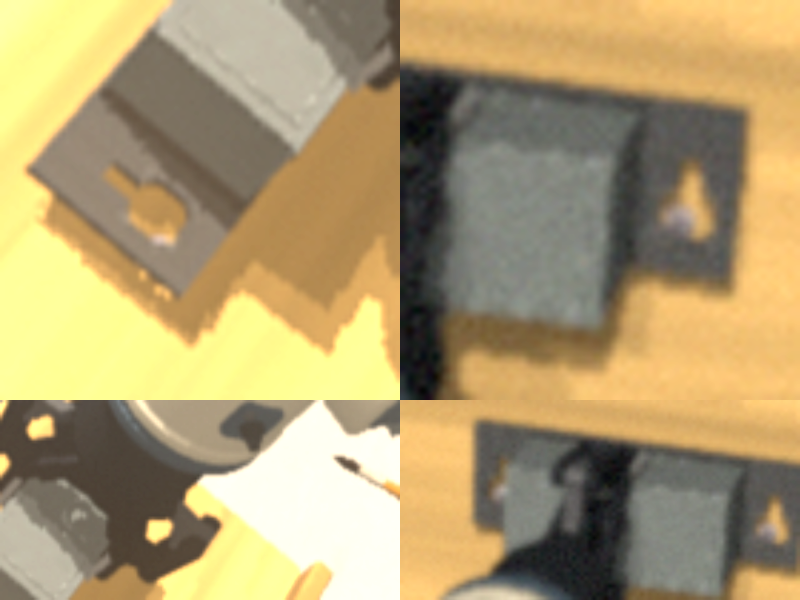

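The side crop shows the +y entry at (158,207) with its screw head at the lower edge (162,241). The top crop shows the -y entry at (687,218) with its head at (680,217). So y is right, and the tin sits several mm too far up the slope. I'll fit it again.

Run:
```python
from geo import *
s=read_state();R=tinR(s)
L=np.array([[33,98,4],[-33,98,4],[-10,80,3]]);Ls=np.array([[230.2,284.],[261.,309.],[256.2,291.]])
M=np.array([[33,-98,4],[-33,-98,4],[-10,-80,3]]);Mt=np.array([[261.3,195.8],[259.1,223.4],[252.6,212.3]])
S=SH-8.5*RP[:,2]
for a,b in ((1,1),(1,0),(0,1)):
    f=lambda o:np.r_[(proj("side",o+L@R.T)-Ls).ravel()*a,(proj("top",o+M@R.T)-Mt).ravel()*b,(0 if a*b else .3*((s["tool_pos"]-o)@R[:,2]-34))]
    r=least_squares(f,s["tool_pos"]-34*R[:,2]);o=r.x
    print("tin in screws",np.round(RP.T@(o-S),1),"TC",np.round(R.T@(s["tool_pos"]-o),1),np.round(r.fun,1))
```

```text
tin in screws [18.7 -3.7 21.3] TC [ 1.3  0.7 35.2] [-0.  -1.2  0.3  0.   0.3  1.2  0.1  0.8 -0.1 -1.3 -0.3 -0.2  0. ]
tin in screws [18.9 -3.1 22.1] TC [ 1.   0.1 34.3] [-0.2 -1.2  0.1  0.   0.1  1.2 -0.   0.  -0.  -0.  -0.  -0.   0.1]
tin in screws [18.7 -4.2 22.7] TC [ 1.2  1.2 33.7] [ 0.  -0.   0.  -0.   0.   0.   0.2  1.   0.  -1.1 -0.2  0.1 -0.1]
```

Emit:
{"name": "carry_out", "arguments": {"steps": [[0.05, 0.0035, -0.0087, 0, 0], [0.05, 0.0035, -0.0087, 0.004, 0], [0.05, 0.0035, -0.0087, 0.008, 0], [0.05, 0.0035, -0.0087, 0.008, 0]]}}

```text
time: 13.28
tool_pos: [564.3, 229.8, 144.2]
tool_rot: [0.217, 0.72, 0.637, 0.171]
wrist_force: [-1.0, 0.1, -3.6]
grip_width: 0.715
finger_force: 80.1
```

```bash
cat >> geo.py <<'E'
TC=np.array([1.2,.7,34.5])
def tin():
    s=read_state();R=tinR(s);S=SH-8.5*RP[:,2];print("t",round(s["time"],2),"tin in screws",np.round(RP.T@(s["tool_pos"]-R@TC-S),2),"force panel axes",np.round(RP.T@s["wrist_force"],1))
E
python3 -c "
from geo import *
tin();rep()"
```

```text
t 13.28 tin in screws [ 9.69 -0.23 12.56] force panel axes [-2.6  0.  -2.6]
j [ 0.455  0.512  1.873 -0.861  0.429  1.314] pos [564. 230. 144.] tilt 30.66 az -6.35 err rotvec deg in panel axes [ 0.02 -0.66  0.11]
```

Emit:
{"name": "carry_out", "arguments": {"steps": [[0.05, 0, 0, 0.002, 0], [0.05, 0, 0, 0.004, 0], [0.05, 0, 0, 0.006, 0], [0.05, 0, 0, 0.006, 0]]}}

```text
time: 13.62
tool_pos: [567.2, 229.1, 138.8]
tool_rot: [0.217, 0.72, 0.637, 0.171]
wrist_force: [-0.0, -0.4, -4.1]
grip_width: 0.716
finger_force: 80.1
```

```bash
python3 -c "
from geo import *
tin()"
```

```text
t 13.62 tin in screws [ 9.52 -0.6   6.43] force panel axes [-2.  -0.4 -3.6]
```

No contact, so the heads are passing through the entries. I'll go down further until it touches.

Emit:
{"name": "carry_out", "arguments": {"steps": [[0.05, 0, 0, 0.0015, 0], [0.05, 0, 0, 0.003, 0], [0.05, 0, 0, 0.003, 0]]}}

```text
time: 13.87
tool_pos: [568.6, 229.0, 136.5]
tool_rot: [0.217, 0.72, 0.637, 0.171]
wrist_force: [-1.6, 0.9, -0.9]
grip_width: 0.717
finger_force: 80.5
```

Emit:
{"name": "carry_out", "arguments": {"steps": [[0.05, 0, 0, 0.0015, 0], [0.05, 0, 0, 0.0015, 0], [0.05, 0, 0, 0.0015, 0]]}}

```text
time: 14.12
tool_pos: [568.8, 229.0, 136.3]
tool_rot: [0.217, 0.72, 0.637, 0.171]
wrist_force: [-17.5, 1.6, 24.8]
grip_width: 0.719
finger_force: 83.8
```

```bash
python3 -c "
from geo import *
tin()"
```

```text
t 14.12 tin in screws [ 9.71 -0.53  3.5 ] force panel axes [-2.8 -0.4 30.3]
```

Emit:
{"name": "carry_out", "arguments": {"steps": [[0.05, 0.0003, 0, -0.002, 0], [0.05, 0.0003, -0.004, -0.002, 0], [0.05, 0.0003, -0.008, -0.002, 0], [0.05, 0.0003, -0.012, -0.002, 0], [0.05, 0.0003, -0.012, -0.002, 0]]}}

```text
time: 14.53
tool_pos: [557.3, 230.4, 129.8]
tool_rot: [0.217, 0.72, 0.637, 0.17]
wrist_force: [-2.7, -0.3, -2.3]
grip_width: 0.716
finger_force: 80.5
```

```bash
python3 -c "
from geo import *
tin()"
```

```text
t 14.53 tin in screws [-3.65 -0.44  3.67] force panel axes [-3.5 -0.6 -0.7]
```

Emit:
{"name": "carry_out", "arguments": {"steps": [[0.05, 0, -0.003, 0, 0], [0.05, 0, -0.006, 0, 0], [0.05, 0, -0.006, 0, 0]]}}

```text
time: 14.78
tool_pos: [552.9, 231.2, 127.2]
tool_rot: [0.217, 0.72, 0.637, 0.171]
wrist_force: [-1.6, 0.7, 0.9]
grip_width: 0.715
finger_force: 80.7
```

Emit:
{"name": "carry_out", "arguments": {"steps": [[0.05, 0, -0.0015, 0, 0], [0.05, 0, -0.0015, 0, 0]]}}

```text
time: 14.95
tool_pos: [552.1, 231.3, 126.8]
tool_rot: [0.217, 0.72, 0.637, 0.171]
wrist_force: [-0.5, 1.3, 3.8]
grip_width: 0.717
finger_force: 80.8
```

```bash
python3 -c "
from geo import *
tin()"
```

```text
t 14.95 tin in screws [-9.65 -0.09  3.66] force panel axes [1.4 1.2 3.6]
```

Emit:
{"name": "carry_out", "arguments": {"steps": [[0.05, 0, -0.0015, 0.0, 0], [0.05, 0, -0.0015, 0.0005, 0], [0.05, 0, -0.0015, 0.0005, 0]]}}

```text
time: 15.2
tool_pos: [551.7, 231.5, 126.5]
tool_rot: [0.218, 0.72, 0.637, 0.172]
wrist_force: [-3.1, -0.8, 16.6]
grip_width: 0.716
finger_force: 82.0
```

Run:
```python
from geo import *
tin()
s=camera("side");t=camera("top")
o=np.zeros((400,800,3),np.uint8);o[:,:400]=cv2.resize(s[250:330,225:305],(400,400),interpolation=cv2.INTER_CUBIC);o[:400,400:]=cv2.resize(t[180:240,210:270],(400,400),interpolation=cv2.INTER_CUBIC)
cv2.imwrite("pics/h3.png",np.clip(o*1.4,0,255).astype(np.uint8))
```

```text
t 15.2 tin in screws [-10.14   0.1    3.65] force panel axes [ 5.7 -1.2 15.8]
```

View pics/h3.png

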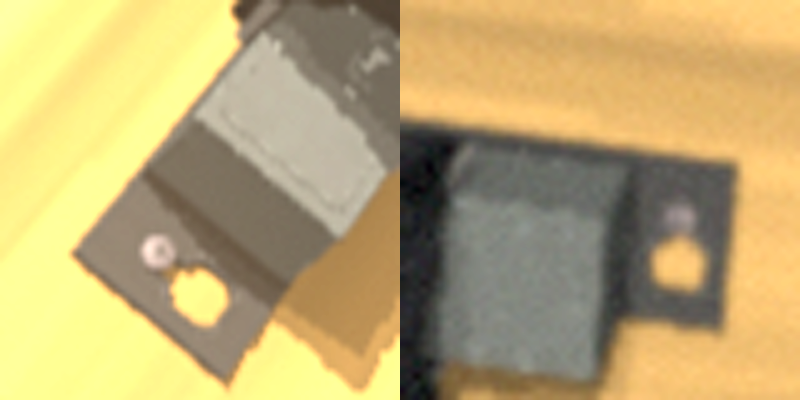

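Both heads sit at the slot ends, over the plate (side crop (157,250), top crop (680,217)), so the tin is home. Now I'll draw the lid off.

Emit:
{"name": "carry_out", "arguments": {"force": 80, "steps": [[0.05, 0, 0, 0, 0], [0.05, 0, 0, 0, 0], [0.05, 0, 0.0, -0.002, 0], [0.05, 0, 0.0005, -0.006, 0], [0.05, 0, 0.001, -0.01, 0], [0.05, 0, 0.001, -0.014, 0], [0.05, 0, 0.001, -0.018, 0], [0.05, 0, 0.001, -0.018, 0]]}}

```text
time: 15.97
tool_pos: [542.3, 232.7, 140.9]
tool_rot: [0.217, 0.72, 0.637, 0.17]
wrist_force: [6.7, -1.5, -8.3]
grip_width: 0.716
finger_force: 91.2
```

```bash
python3 -c "
from geo import *
tin()"
```

```text
t 15.97 tin in screws [-11.21   0.15  20.89] force panel axes [  1.8  -0.7 -10.6]
```

Emit:
{"name": "carry_out", "arguments": {"steps": [[0.05, 0, 0.0005, -0.005, 0], [0.05, 0, 0.0008, -0.01, 0], [0.05, 0, 0.001, -0.015, 0], [0.05, 0, 0.001, -0.02, 0], [0.05, 0, 0.001, -0.026, 0], [0.05, 0, 0.001, -0.034, 0], [0.05, 0, 0.001, -0.044, 0], [0.05, 0, 0.001, -0.054, 0]]}}

```text
time: 16.63
tool_pos: [514.3, 238.0, 188.2]
tool_rot: [0.217, 0.72, 0.637, 0.171]
wrist_force: [-0.1, 0.5, -1.0]
grip_width: 0.712
finger_force: 92.6
```

Emit:
{"name": "carry_out", "arguments": {"steps": [[0.05, 0, 0, -0.01, 0], [0.05, 0, 0, -0.02, 0], [0.05, 0, 0, -0.03, 0], [0.05, 0, 0, -0.03, 0]]}}

```text
time: 16.97
tool_pos: [498.8, 241.3, 214.8]
tool_rot: [0.217, 0.72, 0.637, 0.172]
wrist_force: [-0.4, 0.0, -0.1]
grip_width: 0.711
finger_force: 92.6
```

Run:
```python
from geo import *
tin();rep()
cv2.imwrite("pics/l1.png",np.hstack([camera("side")[:, :400],camera("top")[:,100:500]]))
```

```text
t 16.97 tin in screws [-12.44   3.96 106.94] force panel axes [-0.4 -0.   0.1]
j [ 0.548  0.338  1.91  -0.711  0.572  1.215] pos [499. 241. 215.] tilt 30.74 az -6.2 err rotvec deg in panel axes [ 0.1  -0.74  0.09]
```

View pics/l1.png

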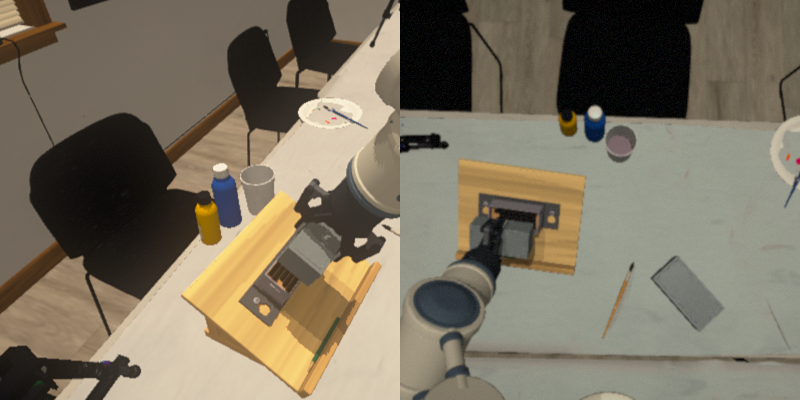

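The lid is off and the base still hangs home, with cup and bottles undisturbed. Now I'll plan the untilt via the j5 lower limit, with j4≈0 in the azimuth -6.4 plane.

Run:
```python
from arm import *
w=1000
for R0,Z0 in ((450,150),(450,250),(350,250),(350,350),(550,150),(400,450)):
    j=ik(np.array([R0,Z0,.535]),np.array([.4,1.9,.3]),w);c=fk(p,j);print(R0,Z0,"->",np.round(c,2),"j",np.round(j,2))
    for u in ([-41,0],[-29,-29],[0,-41],[29,-29],[-29,29],[41,0]):
        jj=ik(c+[u[0],u[1],0],j,w);cc=fk(p,jj);print("   ",u,np.round(cc[:2]-c[:2],1),round(np.degrees(cc[2]-c[2]),2))
```

```text
450 150 -> [458.03 181.95   0.52] j [0.25 2.26 0.12]
    [-41, 0] [-39.7   7.2] -0.18
    [-29, -29] [-22.6  -0.6] -0.74
    [0, -41] [ 9.  -9.9] -0.88
    [29, -29] [ 34.  -13.8] -0.46
    [-29, 29] [-29.  29.] -0.0
    [41, 0] [41. -0.] 0.0
450 250 -> [450.   250.     0.54] j [0.06 2.17 0.37]
    [-41, 0] [-41.   0.] 0.0
    [-29, -29] [-29. -29.] 0.0
    [0, -41] [ -0. -41.] 0.0
    [29, -29] [ 29. -29.] -0.0
    [-29, 29] [-29.  29.] 0.0
    [41, 0] [41. -0.] -0.0
350 250 -> [350.   250.     0.53] j [-0.11  2.34  0.38]
    [-41, 0] [-41.  -0.] -0.0
    [-29, -29] [-29. -29.] 0.0
    [0, -41] [  0. -41.] -0.0
    [29, -29] [ 29. -29.] -0.0
    [-29, 29] [-29.  29.] -0.0
    [41, 0] [41.  0.] -0.0
350 350 -> [350.   350.     0.54] j [-0.31  2.11  0.81]
    [-41, 0] [-41.  -0.] -0.0
    [-29, -29] [-29. -29.] 0.0
    [0, -41] [  0. -41.] 0.0
    [29, -29] [ 29. -29.] 0.0
    [-29, 29] [-29.  29.] 0.0
    [41, 0] [41. -0.] 0.0
550 150 -> [5.5269e+02 1.5633e+02 5.3000e-01] j [0.4  2.09 0.12]
    [-41, 0] [-37.1  11. ] -0.35
    [-29, -29] [-17.9  -1.9] -0.9
    [0, -41] [ 12.2 -15.4] -0.92
    [29, -29] [ 33.8 -19.6] -0.35
    [-29, 29] [-29.  29.] 0.0
    [41, 0] [41.  0.] -0.0
400 450 -> [400.   450.     0.54] j [-0.3   1.83  1.07]
    [-41, 0] [-41.  -0.] -0.0
    [-29, -29] [-29. -29.] 0.0
    [0, -41] [  0. -41.] 0.0
    [29, -29] [ 29. -29.] 0.0
    [-29, 29] [-29.  29.] 0.0
    [41, 0] [41.  0.] 0.0
```

```bash
python3 - <<'E'
from arm import *
for t in (30,20,10,5,0):
    o=[]
    for R0 in (350,400,450,500,550,600,650,700):
        for Z0 in range(300,-200,-10):
            j=ik(np.array([R0,Z0,np.radians(t)]),np.array([.4,1.9,.5]),1000);
            if j[2]<.125: o.append((R0,Z0));break
    print(t,o)
E
python3 -c "
from geo import *
goto([550,-70,300],-6.4)"
```

```text
30 [(350, 200), (400, 190), (450, 180), (500, 170), (550, 150), (600, 130), (650, 90), (700, 60)]
20 [(350, 130), (400, 120), (450, 100), (500, 70), (550, 40), (600, -10), (650, -60), (700, -130)]
10 [(350, 60), (400, 30), (450, -10), (500, -60), (550, -120)]
5 [(350, 20), (400, -20), (450, -80), (500, -140)]
0 [(350, -40), (400, -90), (450, -160)]
shift m [-0.3042  0.1181 -0.0174] yaw -6.42 turn -0.01579304616063837 tilt z [ 0.523 -0.095 -0.847]
```

Untilting at r≈550 takes it to about 17–18° safely, which leaves only a small edge drop. I'll move there.

Emit:
{"name": "carry_out", "arguments": {"steps": [[0.05, -0.03, 0.01, -0.012, 0], [0.05, -0.068, 0.024, -0.015, 0], [0.05, -0.106, 0.039, -0.018, 0], [0.05, -0.144, 0.054, -0.018, 0], [0.05, -0.182, 0.069, -0.018, 0], [0.05, -0.22, 0.084, -0.018, 0], [0.05, -0.258, 0.1, -0.018, 0], [0.05, -0.296, 0.115, -0.018, 0]]}}

```text
time: 17.73
tool_pos: [544.1, -43.5, 293.3]
tool_rot: [0.217, 0.72, 0.637, 0.17]
wrist_force: [1.1, 0.9, -0.8]
grip_width: 0.714
finger_force: 92.7
```

Emit:
{"name": "carry_out", "arguments": {"steps": [[0.05, -0.003, 0, 0.02, 0], [0.05, -0.006, -0.01, 0.04, 0], [0.05, -0.006, -0.02, 0.07, 0], [0.05, -0.006, -0.03, 0.09, 0], [0.05, -0.006, -0.03, 0.09, 0]]}}

```text
time: 18.15
tool_pos: [563.4, -53.7, 196.7]
tool_rot: [0.214, 0.721, 0.637, 0.168]
wrist_force: [-0.6, 0.9, -1.1]
grip_width: 0.714
finger_force: 92.6
```

```bash
python3 -c "
from geo import *
rep();goto([560,-63,160],-6.4)"
```

```text
j [-0.209  0.335  1.995  0.055  0.261 -0.134] pos [563. -54. 197.] tilt 30.21 az -6.4 err rotvec deg in panel axes [ 0.   -0.21  0.03]
shift m [-0.0085 -0.0212  0.0304] yaw -6.49 turn -0.09243050783788931 tilt z [ 0.516 -0.095 -0.851]
```

Emit:
{"name": "carry_out", "arguments": {"steps": [[0.05, -0.008, -0.03, 0.028, 0]]}}

```text
time: 18.23
tool_pos: [558.1, -60.4, 168.4]
tool_rot: [0.219, 0.719, 0.636, 0.173]
wrist_force: [4.2, 1.1, -0.1]
grip_width: 0.714
finger_force: 92.7
```

Emit:
{"name": "carry_out", "arguments": {"steps": [[0.05, 0, -0.03, 0.028, 0]]}}

```text
time: 18.32
tool_pos: [549.3, -63.5, 143.1]
tool_rot: [0.204, 0.722, 0.64, 0.166]
wrist_force: [-0.5, 0.9, -1.1]
grip_width: 0.713
finger_force: 92.7
```

Emit:
{"name": "carry_out", "arguments": {"steps": [[0.05, 0, -0.03, 0.028, 0]]}}

```text
time: 18.4
tool_pos: [547.7, -65.8, 131.9]
tool_rot: [0.195, 0.722, 0.643, 0.166]
wrist_force: [-0.3, 0.6, -0.1]
grip_width: 0.714
finger_force: 92.6
```

Emit:
{"name": "carry_out", "arguments": {"steps": [[0.05, 0, -0.03, 0.028, 0]]}}

```text
time: 18.48
tool_pos: [546.5, -65.5, 126.7]
tool_rot: [0.19, 0.721, 0.644, 0.169]
wrist_force: [0.1, 0.0, -0.8]
grip_width: 0.712
finger_force: 92.6
```

```bash
python3 -c "
from geo import *
rep()"
```

```text
j [-0.274  0.465  2.075  0.706  0.122 -0.844] pos [546. -66. 127.] tilt 28.17 az -2.01 err rotvec deg in panel axes [2.07 1.9  0.1 ]
```

Emit:
{"name": "carry_out", "arguments": {"steps": [[0.05, 0, -0.03, 0.028, 0]]}}

```text
time: 18.57
tool_pos: [545.5, -61.2, 122.4]
tool_rot: [0.185, 0.72, 0.646, 0.175]
wrist_force: [0.6, 1.2, -0.9]
grip_width: 0.713
finger_force: 92.6
```

Emit:
{"name": "carry_out", "arguments": {"steps": [[0.05, 0, -0.03, 0.028, 0]]}}

```text
time: 18.65
tool_pos: [544.7, -56.9, 117.7]
tool_rot: [0.182, 0.718, 0.647, 0.179]
wrist_force: [0.1, -0.1, -0.5]
grip_width: 0.713
finger_force: 92.6
```

Emit:
{"name": "carry_out", "arguments": {"steps": [[0.05, 0, -0.03, 0.028, 0]]}}

```text
time: 18.73
tool_pos: [543.4, -52.8, 112.0]
tool_rot: [0.178, 0.717, 0.648, 0.183]
wrist_force: [-0.6, -0.2, -1.0]
grip_width: 0.715
finger_force: 92.6
```

Emit:
{"name": "carry_out", "arguments": {"steps": [[0.05, 0, -0.03, 0.028, 0]]}}

```text
time: 18.82
tool_pos: [541.5, -48.7, 105.4]
tool_rot: [0.173, 0.717, 0.649, 0.186]
wrist_force: [0.3, -0.2, -0.2]
grip_width: 0.714
finger_force: 92.6
```

```bash
python3 -c "
from geo import *
rep()"
```

```text
j [-0.276  0.511  2.108  1.402  0.131 -1.546] pos [542. -49. 105.] tilt 28.4 az 3.95 err rotvec deg in panel axes [4.91 1.98 0.18]
```

j4 is evading the limit and the lid starts to roll, so I'll stop untilting. Setting the lid's lower edge down and letting the opening finger lower it is gentle enough (under 0.4 m/s). I'll do that at a spot away from the wrist singularity, the clear table near (500,-370).

```bash
python3 -c "
from geo import *
goto([505,-370,150]);print([proj('top',X).round().tolist() for X in ([505,-370,0],[470,-432,0],[540,-308,0])])
print(tinR())"
```

```text
shift m [-0.3211  0.0212 -0.0549] yaw -6.35 turn None tilt z [ 0.492 -0.006 -0.87 ]
[[[452.0, 245.0]], [[476.0, 259.0]], [[428.0, 232.0]]]
[[ 0.87767436  0.06704637 -0.47454452]
 [-0.09372286  0.99505941 -0.03275357]
 [ 0.47000398  0.07322264  0.87962191]]
```

Emit:
{"name": "carry_out", "arguments": {"steps": [[0.05, 0, 0.005, -0.03, 0], [0.05, -0.02, 0.018, -0.06, 0], [0.05, -0.06, 0.021, -0.06, 0], [0.05, -0.1, 0.021, -0.058, 0], [0.05, -0.14, 0.021, -0.057, 0], [0.05, -0.18, 0.021, -0.055, 0], [0.05, -0.22, 0.021, -0.055, 0], [0.05, -0.26, 0.021, -0.055, 0]]}}

```text
time: 19.48
tool_pos: [511.1, -282.2, 154.5]
tool_rot: [0.174, 0.717, 0.65, 0.185]
wrist_force: [1.5, -0.1, -0.9]
grip_width: 0.714
finger_force: 92.6
```

Emit:
{"name": "carry_out", "arguments": {"steps": [[0.05, -0.035, 0, 0, 0], [0.05, -0.06, 0, 0, 0], [0.05, -0.06, 0, 0, 0], [0.05, -0.06, 0, 0, 0]]}}

```text
time: 19.82
tool_pos: [506.0, -341.3, 151.4]
tool_rot: [0.173, 0.717, 0.649, 0.185]
wrist_force: [0.4, 0.6, -1.5]
grip_width: 0.717
finger_force: 92.6
```

```bash
cat >> geo.py <<'E'
def lid():
    s=read_state();R=tinR(s);o=s["tool_pos"]-R@(TC-[0,0,14]);c=o+np.array([[31,62,0],[31,-62,0],[-31,62,0],[-31,-62,0]])@R.T
    tips=s["tool_pos"]+np.array([[y,0,14-TC[2]] if 0 else [y,0,-14.] for y in (-45,45)])@R.T
    print("lid origin",o.round(1),"corner z",c[:,2].round(1),"outer tips z",tips[:,2].round(1),"j",s["joints"].round(2),"F",s["wrist_force"].round(1))
E
python3 -c "
from geo import *
rep();lid()"
```

```text
j [-0.894  0.496  1.833  0.735  0.596 -1.368] pos [ 506. -341.  151.] tilt 28.26 az 3.64 err rotvec deg in panel axes [4.74 2.1  0.12]
lid origin [ 514.6 -341.3  132.7] corner z [151.6 142.8 122.6 113.8] outer tips z [118.  160.1] j [-0.89  0.5   1.83  0.73  0.6  -1.37] F [ 0.4  0.6 -1.5]
```

Emit:
{"name": "carry_out", "arguments": {"steps": [[0.05, -0.002, -0.0125, 0.0233, 0], [0.05, -0.004, -0.025, 0.0466, 0], [0.05, -0.006, -0.0375, 0.07, 0], [0.05, -0.0078, -0.0498, 0.0932, 0], [0.05, -0.0078, -0.0498, 0.0932, 0], [0.05, -0.0078, -0.0498, 0.0932, 0]]}}

```text
time: 20.32
tool_pos: [507.7, -342.0, 44.5]
tool_rot: [0.171, 0.717, 0.65, 0.185]
wrist_force: [0.5, -0.5, -0.3]
grip_width: 0.716
finger_force: 92.6
```

```bash
python3 -c "
from geo import *
rep();lid()"
```

```text
j [-0.893  0.698  1.891  1.095  0.438 -1.78 ] pos [ 508. -342.   44.] tilt 28.15 az 4.12 err rotvec deg in panel axes [4.94 2.24 0.14]
lid origin [ 516.2 -341.8   25.8] corner z [44.9 35.6 16.   6.8] outer tips z [11.2 53.1] j [-0.89  0.7   1.89  1.1   0.44 -1.78] F [ 0.5 -0.5 -0.3]
```

Emit:
{"name": "carry_out", "arguments": {"force": 25, "steps": [[0.06, 0, 0, 0, 0], [0.06, -0.0003, -0.0023, 0.0044, 0], [0.06, -0.0005, -0.0033, 0.0062, 0], [0.06, -0.0005, -0.0033, 0.0062, 0]]}}

```text
time: 20.65
tool_pos: [508.0, -343.8, 38.2]
tool_rot: [0.173, 0.717, 0.65, 0.185]
wrist_force: [-1.2, 0.3, -0.8]
grip_width: 0.716
finger_force: 92.6
```

Emit:
{"name": "carry_out", "arguments": {"steps": [[0.06, -0.0003, -0.002, 0.004, 0], [0.06, -0.0003, -0.002, 0.004, 0]]}}

```text
time: 20.82
tool_pos: [508.9, -343.4, 34.4]
tool_rot: [0.173, 0.716, 0.65, 0.186]
wrist_force: [0.9, 7.3, 19.7]
grip_width: 0.711
finger_force: 95.7
```

Run:
```python
from geo import *
rep();lid()
cv2.imwrite("pics/p1.png",cv2.resize(camera("side")[60:180,330:490],(800,600),interpolation=cv2.INTER_CUBIC))
```

```text
j [-0.893  0.72   1.892  1.15   0.427 -1.841] pos [ 509. -343.   34.] tilt 28.34 az 3.82 err rotvec deg in panel axes [4.84 2.02 0.23]
lid origin [ 517.5 -343.3   15.7] corner z [34.7 25.8  5.6 -3.3] outer tips z [ 0.9 43.2] j [-0.89  0.72  1.89  1.15  0.43 -1.84] F [ 0.9  7.3 19.7]
```

View pics/p1.png

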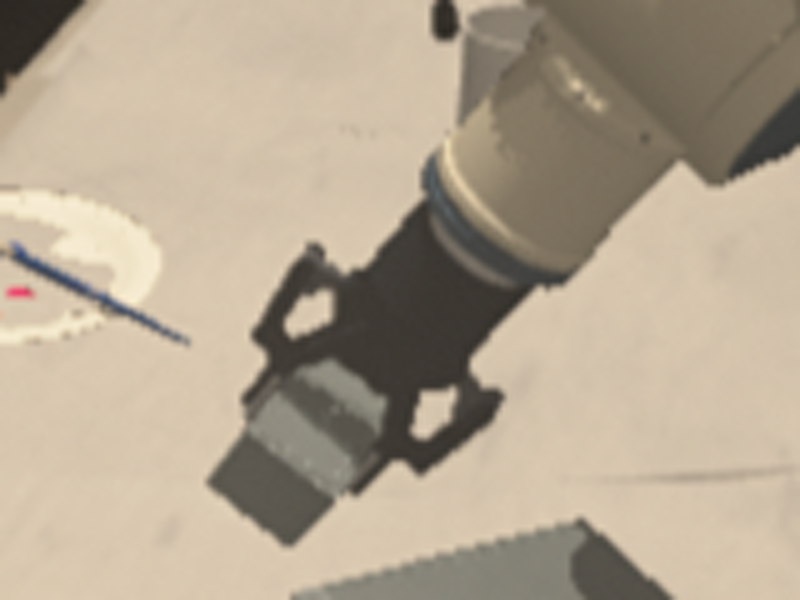

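Lower corner touching at (290,545) in the crop with ~20 N. I'll back off slightly and open gradually, so the upper finger lets the lid down.

Emit:
{"name": "carry_out", "arguments": {"force": 20, "steps": [[0.06, 0.0002, 0.0014, -0.0026, 0], [0.0635, 0.0002, 0.0014, -0.0026, 0], [0.067, 0.0003, 0.0019, -0.0035, 0], [0.072, 0.0004, 0.0024, -0.0044, 0], [0.078, 0.0006, 0.005, -0.0052, 0], [0.0854, 0.0009, 0.0073, -0.0051, 0], [0.0854, 0.001, 0.009, -0.0042, 0], [0.0854, 0.001, 0.009, -0.0042, 0]]}}

```text
time: 21.53
tool_pos: [514.2, -343.8, 41.3]
tool_rot: [0.173, 0.717, 0.65, 0.185]
wrist_force: [-0.2, 0.6, -0.2]
grip_width: 0.999
finger_force: 0.0
```

Run:
```python
from geo import *
rep()
cv2.imwrite("pics/p2.png",cv2.resize(camera("side")[60:180,330:490],(800,600),interpolation=cv2.INTER_CUBIC))
for d in trace("lid","side"): print(d["confidence"],d["location"],d["mask"].sum())
```

```text
j [-0.884  0.707  1.879  1.099  0.433 -1.776] pos [ 514. -344.   41.] tilt 28.21 az 3.75 err rotvec deg in panel axes [4.78 2.15 0.18]
0.7 [424.5, 187.9] 2923
0.64 [382.8, 148.3] 1009
0.25 [282.9, 274.1] 3274
```

View pics/p2.png

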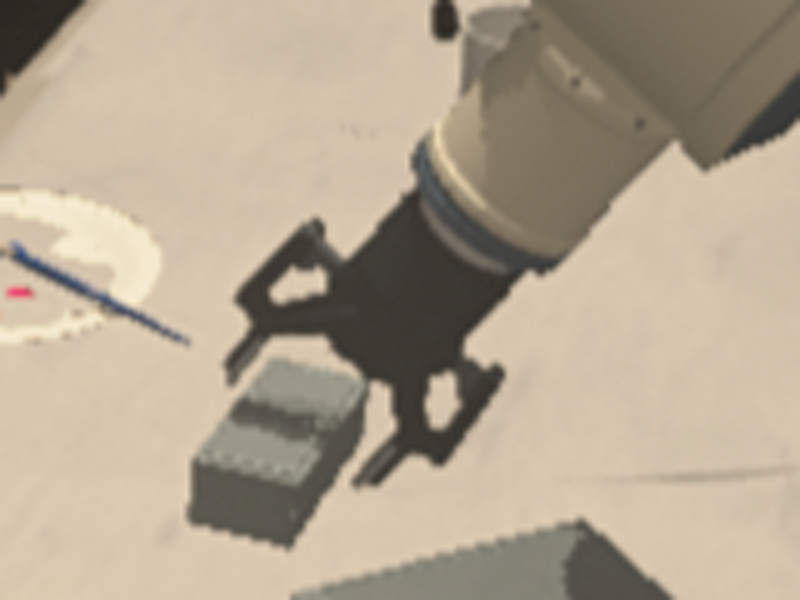

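The lid sits flat at crop (190–365, 360–545), clear of both fingers. I'll retract straight back along the fingers.

Emit:
{"name": "carry_out", "arguments": {"steps": [[0.0854, 0, 0, -0.006, 0], [0.0854, 0, 0, -0.02, 0], [0.0854, 0, 0, -0.045, 0], [0.0854, 0, 0, -0.075, 0], [0.0854, 0, 0, -0.11, 0], [0.0854, 0, 0, -0.145, 0], [0.0854, 0, 0, -0.145, 0], [0.0854, 0, 0, -0.145, 0]]}}

```text
time: 22.3
tool_pos: [442.3, -343.3, 169.5]
tool_rot: [0.174, 0.717, 0.649, 0.184]
wrist_force: [0.2, 0.1, -0.7]
grip_width: 1.001
finger_force: 0.0
```

Run:
```python
from geo import *
s=camera("side");t=camera("top")
o=np.zeros((600,800,3),np.uint8);o[:300,:400]=cv2.resize(s[90:180,340:460],(400,300));o[:300,400:]=cv2.resize(t[180:270,400:520],(400,300))
o[300:,:400]=cv2.resize(s[200:335,225:405],(400,300));o[300:,400:]=cv2.resize(t[165:255,165:285],(400,300))
cv2.imwrite("pics/f.png",np.clip(o*1.4,0,255).astype(np.uint8));rep()
```

```text
j [-1.007  0.426  1.916  0.751  0.643 -1.485] pos [ 443. -342.  167.] tilt 28.19 az 3.77 err rotvec deg in panel axes [4.79 2.18 0.14]
```

View pics/f.png

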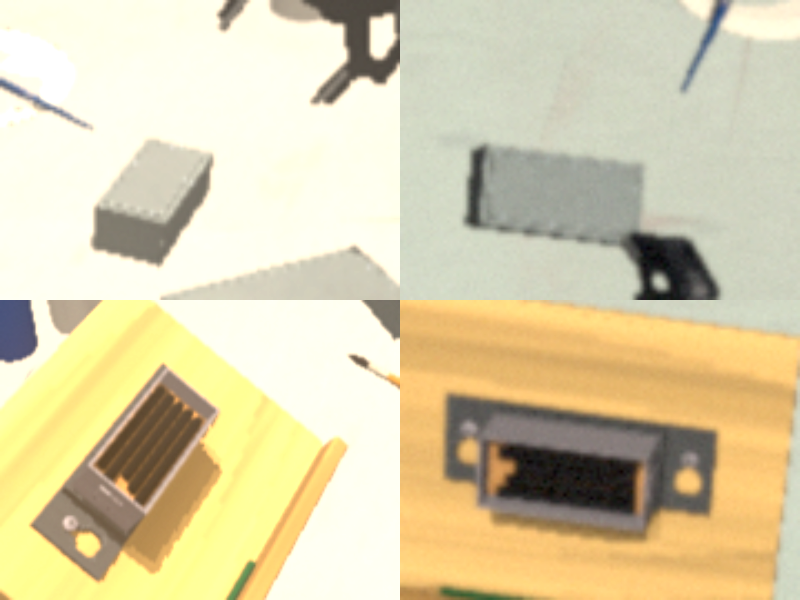

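The lid lies flat and open side down, at top crop (560,190). The base hangs with both heads at the slot ends, at top crop (468,428) and (690,460). The gripper is clear, so I'm handing in.

```bash
python3 -c "
from workcell import *
print(close_job())"
```

```text
the job is handed in; nothing more can be done
None
```

The job is handed in, with no verdict returned: the last pictures show the tin hanging home on both screws and the lid flat on the table, open side down; an earlier view after the lid came off showed the cup and bottles undisturbed.

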